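# Lock a drive enclosure into the tilted repair holder

### The arm

A 6-joint arm with a two-finger parallel gripper is mounted at the origin on a cart in front of the work surface, level with it; the furniture and walls round the work are solid. World frame = base frame: x ahead of the robot, y to its left, z up, the work surface at z = 0. Lengths are in mm, angles in rad, forces in N, time in s.
With the tool pointing down it reaches from about 425 to 950 mm from the base axis. Payload 14.7 kg.
Tool frame: the origin (TCP) lies between the finger pads; the fingertips stand env.tips_ahead ahead of it and the grasp point (between the pads) lies 11 mm behind it (env.tips_ahead is the distance from the TCP to the fingertips, in mm); y points along the fingers, z is the direction in which the jaws open and shut, and the axes are right-handed (so a half turn about y gives the same grasp; the last joint's range is limited). The gripper opens to 85 mm and grips with 20 to 120 N. Pads are 22 mm wide; open, the fingers measure 114 mm over their backs; the gripper's body (76 mm by 85 mm) begins 54 mm behind the grasp point. The pads swing forward as they close: fully open they stand 13 mm farther back than shut.
Start: joints at [-1.157, 0.48, 1.596, -0, 1.065, -0.047], TCP at [289.046, -582.189, 239.297] pointing down, gripper open.
Joint ranges: [-2.75, 2.75], [-0.82, 2.05], [0.23, 2.67], [-1.56, 4.7], [0.09, 2.69], [-2.92, 2.92]. Speed limits (rad/s): [1.89, 1.89, 2.39, 3.01, 3.01, 3.01].

### API

Orientations are given as a unit quaternion [x, y, z, w].
In Python, from station import env, imaging gives the robot as it stands. The module is installed in compiled form; this text tells all that it offers.
- The arm moves only by the tool carry_out, never from a script. Its argument "increments" is a list of rows, each a list of 5 numbers: the gripper command: -1 is shut, 1 is fully open, values between are in proportion, then the shift along the tool's x, y, z in mm, then the turn about the tool's y in degrees. In form: [[fingers, x, y, z, roll], ...]. A call has 1 to 20 rows; each row is the pose to reach, as a shift and turn from the pose commanded when the call began, along the tool's axes at that moment; what a row does not reach only later rows make up. A row lasts 1/10 s, in which the tool goes at most 50 mm and 8.59 degrees, less where a joint would pass 70% of its speed; a pose out of reach is approached as far as the arm can. A call with a gripper value outside its range is refused whole. The fingers move at their own pace and stop on an object; "newtons" is the grip in N (left out, the last holds). Time passes only in rows, so rows that repeat a pose let the fingers close. It gives the time, the measured TCP pose, the force and the opening at its end, in the units of the state.
- env.observe(): the state, without advancing time (a new reading comes with each control period).
- imaging.snapshot(name): name is "side" or "top" or "wrist"; returns the picture (384x512x3 uint8, red, green, blue); there is no depth.
- imaging.get_calibration(name): a dict with "K" (3x3 intrinsics, pixels), "k1" (the pictures are not rectified: a ray, as slopes to the right and down, at radius r is drawn at 1 + k1 r^2 times it, then the intrinsics apply), "origin" and "rotation" of the camera in the world; the wrist camera has in their place "T_tool_cam" (4x4, takes a point from camera to tool coordinates, whose origin is the TCP and whose axes are the tool frame's). Camera axes: x right, y up, looking along -z (the intrinsics and any distortion apply to the point x, -y, -z); pixel columns grow to the right and rows downward; lengths in mm; the calibration is good to about 2 mm. A picture is of the moment at which its call begins: read the wrist's pose just before it. get_calibration takes no time and is no camera call.
- env.finish_job(): hands the job in, once; it reports no verdict.
The state is a dict: "clock": time; "qpos": joint angles; "qvel": joint speeds; "joint_torque": joint torques, N m; "tcp_pos": TCP position; "eef_rot": TCP orientation; "contact_force": force on the tool from outside, world axes, zero at the start; "ft_torque": the same for the moment, N m; "width": finger opening in mm.
Only numpy, scipy, OpenCV 4.12 (cv2) and the standard library are available. Lean on these libraries where they do the work, as an engineer would, in place of code of your own. Each camera call takes 0.05 s, during which the arm holds its last target.

### The job

Lay the black drive enclosure flat on the tilted bed of the repair holder, label side up, its long edge against the two low stops and its left end by the fixed jaw, and let go of it. Then press in the red sprung button on the sliding jaw tube and slide the tube towards the enclosure, past the first lock hole, until the button pops out fully in the last hole (yellow mark) and the jaw traps the enclosure. Leave the other things on the bench where they are.

Things in the scene. Friction and masses are not known exactly. Their poses are not given: they have to be found in the camera images.
- bed: Aluminium bed of the grey repair holder (fixed to the bench), leaning back 25 degrees. Origin on the bed surface, 34 mm over the bench, at the lower edge of the enclosure's space. x points up the slope (away from the robot), y along the holder to the robot's left (the way the jaw closes), z square out of the bed. Surface: x -11..83, y -173..137 mm.
- seat (a point): Where the centre of the enclosure's underside belongs: bed (31.5, 63.5, 0) mm; axes as the bed's. Round it: two black stops 13 mm high, upper faces at bed x = -1, at y 12..34 and 95..117 (open between them); fixed black jaw at the left, 30 mm high, bed x 0..62, inner face at y = 120.
- drive_case: The black drive enclosure, a closed flat box with a small white label on top: 63 (x) x 112 (y) x 24 (z) mm, about 0.18 kg. Origin at the centre of its underside. In the holder its y lies along the bed's y and its x along the bed's x, either way round.
- jaw (a joint): Travel of the sliding jaw tube along the bed's y, m: 0 = fully open, grows as it closes. Friction about 2.5 N holds it where left. Button out: free only in the open window, 0 to 0.024, where it starts; then a land of the lock plate stops it. First lock hole at 0.046, last hole at 0.072, 1.5 mm play each way; the jaws are then 115 mm apart. Travel ends at 0.0765.
- jaw_face (a point): Centre of the sliding jaw's pressing face, 22 mm over the bed. Behind it a black pad 10 mm thick, 48 mm wide (bed x 1..49), 4..40 mm over the bed, then the blue tube: 60 mm long, 34 mm wide (bed x 14..48), from 4 to 44 mm over the bed.
- jaw_back (a point): On the rear (right) end face of the sliding tube, 40 mm over the bed, 70 mm behind jaw_face. The flange there faces the bed's -y, is 34 mm wide and 26..46 mm over the bed: it can be pushed above the bar.
- button (a joint): How far the button is pressed, m: 0 = out, 0.008 = fully in, towards the bed's -x (parallel to the bed); 3.6 N to start, 7.2 N fully. Past about 0.004 its shoulder clears the lock plate and the tube can slide. Let go between holes it rides at about 0.004 and pops out by itself at a hole. It travels with the tube.
- button_top (a point): Centre of the outer end of the red button head (16 mm across, 6 mm thick), 26 mm over the bed, 40 mm behind jaw_face. It stands 14 mm clear of the lock plate when out, 6 mm fully in. A pinch from head to the tube's opposite (lower) wall spans 54 mm out, 46 mm fully in.
- last_hole (a point): Centre of the last lock hole (yellow mark above) in the steel lock plate. The plate is 44 mm high over the bed, at bed x 50..54, y -137..-15 mm; it stands between the tube and the red head of the button, whose shaft runs in its slot. Axes as the bed's.
- end_block (a point): Top centre of the fixed grey block at the holder's right end: 46 mm high over the bed, bed x 7..55, y -170..-156 mm. A steel bar (bed x 25..37, 10..22 mm over the bed) runs from it through the tube and jaw pad to y = -17 mm.
- masking_tape: Roll of beige masking tape, 92 mm across, 19 mm high; bystander. Origin under its centre.
- solvent_bottle: White bottle, 65 mm across, 124 mm tall; bystander. Origin under its centre.
- flux_tub: Small yellow tub with a black lid, 47 mm across, 29 mm high; bystander. Origin under its centre.
- adapter_brick: Black power adapter, 50 x 108 x 31 mm, with a grey patch on top; bystander. Origin under its centre.
- screw_dish: Grey dish of screws, 85 mm across, 18 mm high; bystander. Origin under its centre.

How it is judged:
By the outcome, as a careful person would: the job done as asked, in the order asked, and still so for the second after the job is handed in, with the robot touching nothing.
It also fails if it takes over 56 s, if anything falls off the work surface, if the arm or the gripper's body presses on something with over 40 N, if the wrist force passes 120 N, or if a joint passes its speed limit or range.

## Working session

There is one attempt and no reset: what is moved stays moved. The work goes in short steps, Python scripts to look and compute and a tool call to move; the robot and the scene stay as the last step left them, time stands still between calls to the robot, and variables do not carry over. Pictures are saved under pics/ and viewed, and the job is handed in when it is done.

Besides the shell and the picture viewer there is one more tool, called as name(argument=value, ...), one argument or row to a line, values as JSON. carry_out: Moves the arm, as the interface text tells. Its arguments: {"type":"object","properties":{"increments":{"type":"array","items":{"type":"array","items":{"type":"number"}}},"newtons":{"type":"number"}},"required":["increments"]}

```bash
ls; mkdir -p pics
python3 - <<'E'
from station import env, imaging
import cv2
s=env.observe()
for k,v in s.items(): print(k,v)
print(env.tips_ahead)
for n in ["side","top","wrist"]:
    im=imaging.snapshot(n); cv2.imwrite(f"pics/{n}0.png",im[:,:,::-1]); print(n,imaging.get_calibration(n))
E
```

```text
pics
clock 0.0
qpos [-1.15660136e+00  4.80851552e-01  1.59687400e+00  2.54976586e-05
  1.06506649e+00 -4.65719110e-02]
qvel [ 0.00040857 -0.00044989 -0.00171935 -0.00057611  0.00125557  0.0003421 ]
joint_torque [ 2.69685290e-03 -9.50634098e+01 -4.30181408e+01  1.03756495e-04
  1.25410769e-02 -4.16746718e-05]
tcp_pos [ 288.89682175 -581.83119085  238.65953011]
eef_rot [-0.1615339   0.68884347 -0.68800678  0.16139439]
contact_force [ 0.028399   -0.12409487 -0.12527234]
ft_torque [0.00473472 0.00605654 0.05230865]
width 85.32865859901776
8.0
side {'K': array([[486.37066054,   0.        , 255.5858713 ],
       [  0.        , 486.37066054, 195.74390141],
       [  0.        ,   0.        ,   1.        ]]), 'k1': -0.18332758899914964, 'origin': array([ 555.50216805, -997.43282139,  805.07542075]), 'rotation': array([0.46356219, 0.0102233 , 0.00723315, 0.88597588])}
top {'K': array([[472.07216404,   0.        , 253.75811767],
       [  0.        , 472.07216404, 202.50447042],
       [  0.        ,   0.        ,   1.        ]]), 'k1': -0.20148709221121852, 'origin': array([ 281.24505858,   -2.6290757 , 1351.90032251]), 'rotation': array([ 0.08067801, -0.07090846, -0.65027886,  0.75206413])}
wrist {'K': array([[273.95201671,   0.        , 255.19877291],
       [  0.        , 273.95201671, 189.58603477],
       [  0.        ,   0.        ,   1.        ]]), 'k1': -0.021666579139467266, 'T_tool_cam': array([[-1.30768487e-04, -9.61635475e-01, -2.74330450e-01,
        -7.04612783e+01],
       [ 3.22435642e-04,  2.74330398e-01, -9.61635445e-01,
        -1.35171354e+02],
       [ 9.99999939e-01, -2.14205527e-04,  2.74191781e-04,
         9.17439204e-02],
       [ 0.00000000e+00,  0.00000000e+00,  0.00000000e+00,
         1.00000000e+00]])}
```

View pics/side0.png

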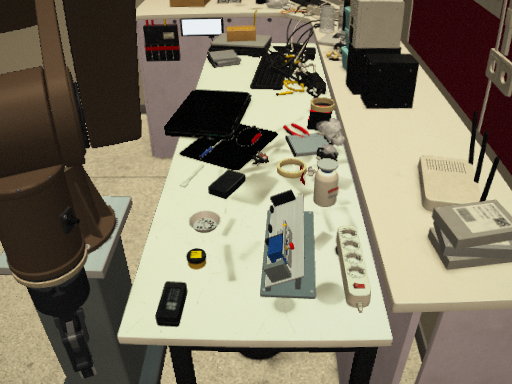

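View pics/top0.png

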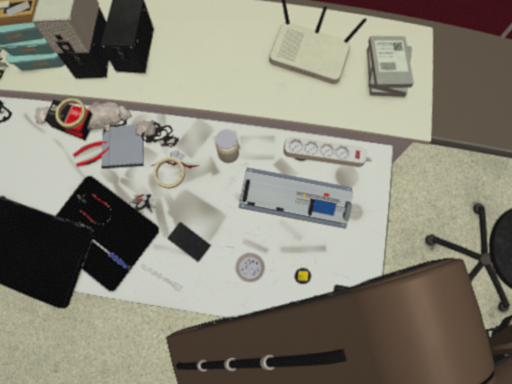

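View pics/wrist0.png

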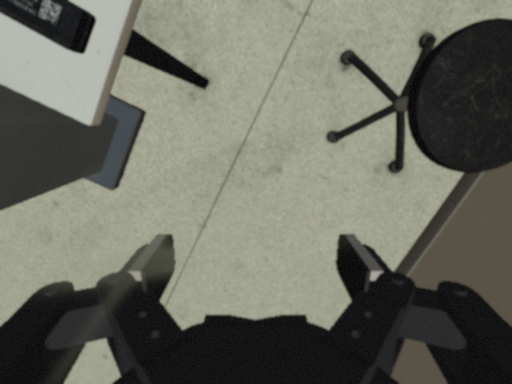

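Run:
```python
import cv2, numpy as np
a=cv2.imread('pics/side0.png');t=cv2.imread('pics/top0.png')
w=cv2.imread('pics/wrist0.png')
f=lambda im,r,s:cv2.resize(im[r[0]:r[1],r[2]:r[3]],s,interpolation=cv2.INTER_CUBIC)
A=np.hstack([f(a,(160,210,195,260),(390,300)),f(a,(275,335,145,205),(300,300))])
A=cv2.resize(A,(800,300))
B=np.hstack([f(t,(215,275,160,220),(300,300)),f(t,(160,235,230,360),(500,290))[:300] if 0 else f(t,(160,235,235,360),(500,300))])
cv2.imwrite('pics/z1.png',np.vstack([A,B]))
cv2.imwrite('pics/z2.png',f(a,(185,305,255,320),(325*1,600)))
```

```text
(no output)
```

View pics/z1.png

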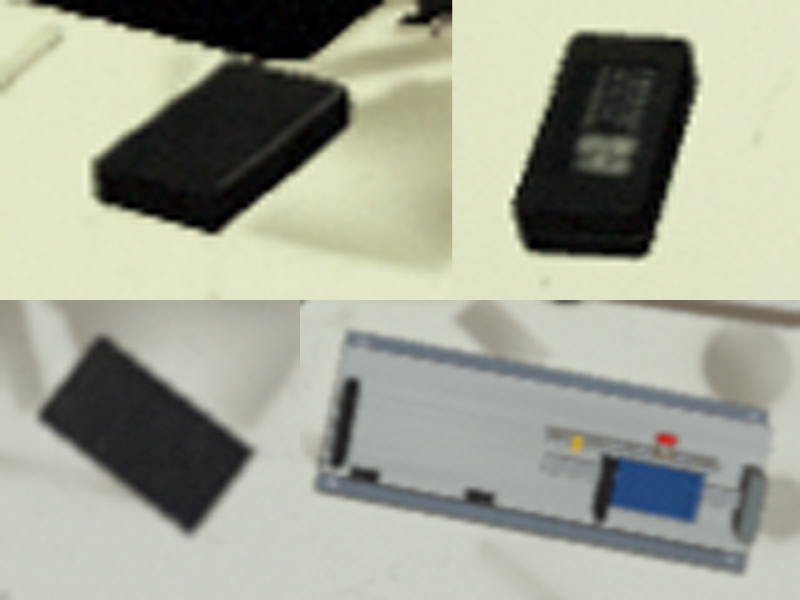

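View pics/z2.png

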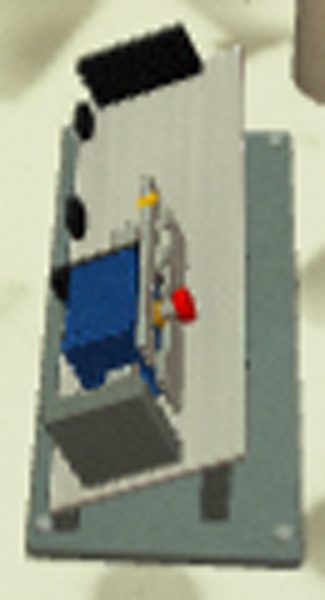

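```bash
cat > h.py <<'E'
import numpy as np, cv2
from scipy.spatial.transform import Rotation as R
from station import env, imaging
def cam(name, state=None):
    c=imaging.get_calibration(name)
    if name=='wrist':
        s=state or env.observe()
        Rt=R.from_quat(s['eef_rot']).as_matrix(); T=c['T_tool_cam']
        return c['K'],c['k1'],Rt@T[:3,3]+np.array(s['tcp_pos']),Rt@T[:3,:3]
    return c['K'],c['k1'],c['origin'],R.from_quat(c['rotation']).as_matrix()
def rays(cm,px):
    K,k1,o,M=cm; px=np.atleast_2d(np.float64(px))
    d=np.array([k1,0,0,0,0],float)
    u=cv2.undistortPoints(px[:,None],K,d,None,None,None)[:,0] if False else cv2.undistortPoints(px[:,None],K,d)[:,0]
    v=np.c_[u[:,0],-u[:,1],-np.ones(len(u))]
    return o,(M@v.T).T
def onz(cm,px,z):
    o,v=rays(cm,px); return o+v*((z-o[2])/v[:,2])[:,None]
def onplane(cm,px,p0,n):
    o,v=rays(cm,px); return o+v*(((p0-o)@n)/(v@n))[:,None]
def proj(cm,P):
    K,k1,o,M=cm; c=(np.atleast_2d(P)-o)@M
    u=c[:,0]/-c[:,2]; w=-c[:,1]/-c[:,2]; f=1+k1*(u*u+w*w)
    return np.c_[K[0,0]*u*f+K[0,2],K[1,1]*w*f+K[1,2]]
def tri(c1,p1,c2,p2):
    o1,v1=rays(c1,p1);o2,v2=rays(c2,p2);v1=v1[0]/np.linalg.norm(v1[0]);v2=v2[0]/np.linalg.norm(v2[0])
    A=np.c_[v1,-v2];t=np.linalg.lstsq(A,o2-o1,rcond=None)[0]
    a=o1+t[0]*v1;b=o2+t[1]*v2
    return (a+b)/2,np.linalg.norm(a-b)
E
python3 - <<'E'
from h import *
np.set_printoptions(suppress=True,precision=1)
def box(name,roi,fn,z,thr=45):
    im=cv2.imread(fn).max(2); y0,y1,x0,x1=roi
    m=(im[y0:y1,x0:x1]<thr).astype('u1')
    cs,_=cv2.findContours(m,cv2.RETR_EXTERNAL,cv2.CHAIN_APPROX_NONE)
    c=max(cs,key=cv2.contourArea)[:,0]+[x0,y0]
    P=onz(cam(name),c,z)[:,:2].astype('f4')
    print(name,roi,z,cv2.minAreaRect(P),len(c))
for z in (24,31): box('top',(218,268,163,213),'pics/top0.png',z,80)
# side corners hand-read: zoom of side (195..260 x,160..210 y): scale 6*(452/390..)
sx=65/452;sy=50/300
c=np.array([[95,165],[225,62],[348,90],[215,190]])*[sx,sy]+[195,160]
for z in (24,31):
    P=onz(cam('side'),c,z);print(P,np.linalg.norm(np.diff(P,axis=0),axis=1))
sx=60/348;c=np.array([[570,35],[692,42],[650,225],[515,215]],float);c=(c-[452,0])*[sx,.2]+[145,275]
for z in (24,31):
    P=onz(cam('side'),c,z);print(P,np.linalg.norm(np.diff(P,axis=0),axis=1))
E
```

```text
top (218, 268, 163, 213) 24 ((430.3778991699219, 204.33314514160156), (110.12649536132812, 57.06585693359375), 61.47415542602539) 89
top (218, 268, 163, 213) 31 ((429.591796875, 203.24212646484375), (109.54593658447266, 56.765037536621094), 61.474159240722656) 89
[[384.5 169.   24. ]
 [432.2 263.5  24. ]
 [487.4 237.1  24. ]
 [436.2 147.9  24. ]] [105.9  61.2 102.8]
[[386.  158.6  31. ]
 [433.3 252.2  31. ]
 [488.  226.   31. ]
 [437.3 137.6  31. ]] [104.9  60.6 101.9]
[[ 324.  -217.1   24. ]
 [ 372.9 -220.3   24. ]
 [ 371.8 -328.5   24. ]
 [ 321.6 -324.7   24. ]] [ 49.  108.2  50.4]
[[ 326.1 -224.1   31. ]
 [ 374.5 -227.3   31. ]
 [ 373.5 -334.5   31. ]
 [ 323.6 -330.8   31. ]] [ 48.5 107.2  50. ]
```

Run:
```python
from h import *
np.set_printoptions(suppress=True,precision=3)
M=R.from_quat(env.observe()['eef_rot']).as_matrix();print(M)
def inc(w): return M.T@np.array(w)
p=np.array([289,-582,239.])
for q in ([430,-380,260],[520,-150,260],[530,60,260],[460,170,260]): print(q,inc(np.array(q)-p))
# fixture: triangulate features  side/top
t=cam('top');s=cam('side')
T=lambda x,y:(235+(x-300)*125/500,160+(y-300)*75/300)
S=lambda x,y:(255+x*65/325,185+y*120/600)
print('button',tri(t,T(667,440),s,S(185,305)))
print('yellow',tri(t,T(577,443),s,S(148,200)))
```

```text
[[-0.896 -0.     0.445]
 [-0.445  0.001 -0.896]
 [-0.    -1.    -0.001]]
[430, -380, 260] [-216.111  -20.871 -118.265]
[520, -150, 260] [-398.988  -20.698 -284.265]
[530, 60, 260] [-501.314  -20.516 -467.92 ]
[460, 170, 260] [-487.522  -20.393 -597.572]
button (array([ 608.339, -161.492,   86.232]), np.float64(5.307378303327253))
yellow (array([593.618, -98.934,  97.502]), np.float64(3.9386872823638925))
```

carry_out(
  increments=[
    [1, -43, -4, -24, 0],
    [1, -86, -8, -47, -3],
    [1, -130, -12, -71, -6],
    [1, -173, -17, -95, -9],
    [1, -216, -21, -118, -12],
    [1, -253, -21, -151, -15],
    [1, -289, -21, -184, -18],
    [1, -326, -21, -218, -21],
    [1, -362, -21, -251, -24],
    [1, -399, -21, -284, -27],
    [1, -424, -21, -330, -30],
    [1, -450, -21, -376, -33],
    [1, -475, -21, -422, -36],
    [1, -501, -21, -468, -36],
    [1, -497, -21, -511, -36],
    [1, -492, -21, -555, -36],
    [1, -488, -21, -598, -36],
    [1, -488, -21, -598, -36],
  ],
  newtons=20,
)

```text
clock: 1.95
tcp_pos: [457.4, 173.8, 260.2]
eef_rot: [-0.368, 0.605, -0.604, 0.367]
contact_force: [-0.4, -0.4, 0.0]
width: 85.1
```

Run:
```python
from h import *
np.set_printoptions(suppress=True,precision=3)
s=env.observe();print(s['clock'],s['tcp_pos'],s['qpos'],s['contact_force']);print(R.from_quat(s['eef_rot']).as_matrix())
for n in('wrist','top','side'):
    im=imaging.snapshot(n);cv2.imwrite(f'pics/{n}1.png',im[:,:,::-1])
```

```text
1.95 [457.366 173.799 260.184] [0.3   0.232 1.929 0.001 0.982 0.778] [-0.371 -0.373  0.035]
[[-0.46  -0.001  0.888]
 [-0.888  0.001 -0.46 ]
 [ 0.    -1.    -0.002]]
```

View pics/wrist1.png

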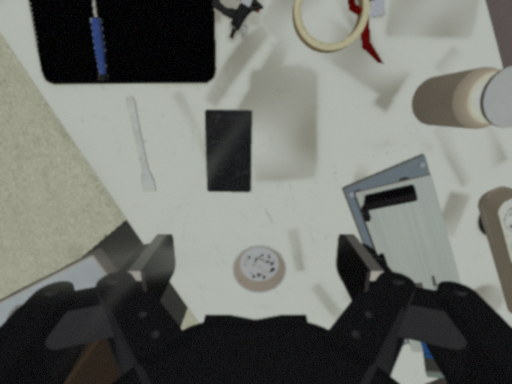

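View pics/top1.png

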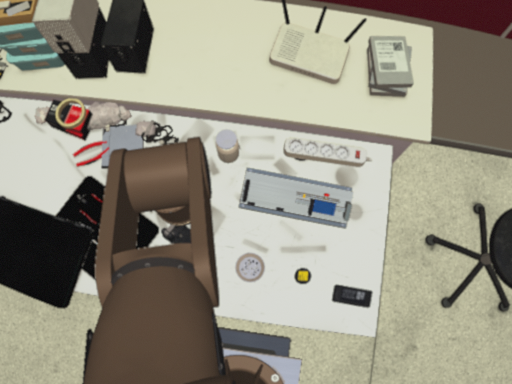

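Run:
```python
from h import *
np.set_printoptions(suppress=True,precision=1)
s=env.observe()
c=cam('wrist',s)
P=onz(c,[[206,110],[252,111],[251,191],[207,190]],24);print(P,P.mean(0))
t=cv2.imread('pics/top1.png');a=cv2.imread('pics/side1.png')
def z(im,x0,y0,w,h,k,fn):
    o=cv2.resize(im[y0:y0+h,x0:x0+w],(w*k,h*k),interpolation=cv2.INTER_CUBIC)
    for i in range(0,w,10): cv2.putText(o,str(x0+i),(i*k,8),0,.3,(0,0,255),1); cv2.line(o,(i*k,10),(i*k,14),(0,0,255),1)
    for i in range(0,h,10): cv2.putText(o,str(y0+i),(0,i*k+4),0,.3,(0,0,255),1)
    cv2.imwrite(fn,o)
z(t,235,160,125,75,6,'pics/zt.png'); z(a,255,185,65,115,5,'pics/zs.png')
```

```text
[[437.4 264.1  24. ]
 [490.  235.1  24. ]
 [438.2 139.5  24. ]
 [383.8 169.5  24. ]] [437.4 202.   24. ]
```

View pics/zt.png

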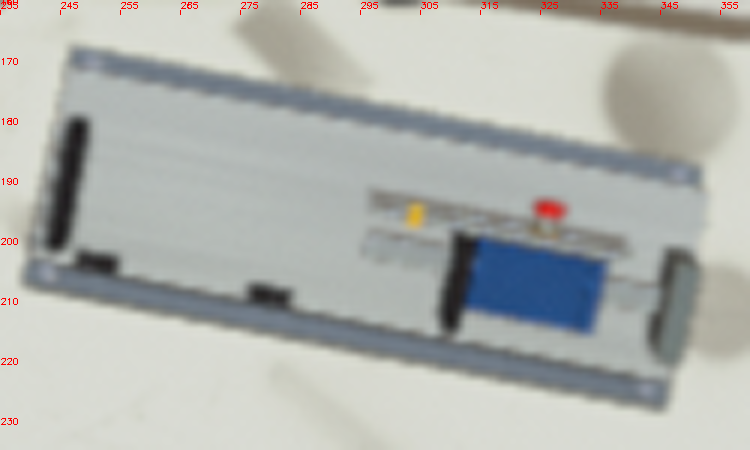

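View pics/zs.png

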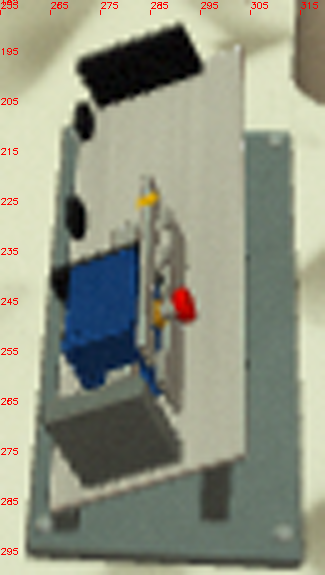

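```bash
cat > bed.py <<'E'
from h import *
def bedR(yaw):
    # bed x up slope
    return R.from_euler('z',yaw).as_matrix()@R.from_euler('y',-25,degrees=True).as_matrix()
E
python3 - <<'E'
from bed import *
from scipy.optimize import least_squares
np.set_printoptions(suppress=True,precision=2)
zt=lambda x,y:(235+x/6-.4,160+y/6-.4); zs=lambda x,y:(255+x/5-.4,185+y/5-.4)
top=[((62,120,30),zt(88,122)),((0,120,30),zt(66,250)),((-1,117,13),zt(80,252)),((-1,95,13),zt(118,260)),((-1,34,13),zt(250,284)),((-1,12,13),zt(292,292))]
side=[((83,137,0),zs(242,45)),((83,-173,0),zs(244,457)),((-11,-173,0),zs(50,512)),((62,120,30),zs(204,72)),((0,120,30),zs(100,106)),
      ((7,-170,46),zs(80,487)),((55,-170,46),zs(181,460)),((55,-156,46),zs(145,372)),((7,-156,46),zs(45,420))]
side=side[:5]
J=[((48,-137),zt(608,262)),((14,-137),zt(594,333)),((48,-77),zt(476,236)),((14,-77),zt(462,307))]
ct,cs=cam('top'),cam('side')
def f(p):
    M=bedR(p[2]);o=np.array([p[0],p[1],34])
    r=[]
    for c,L in((ct,top),(cs,side)):
        P=np.array([a for a,_ in L],float)@M.T+o
        r.append((proj(c,P)-np.array([b for _,b in L])).ravel())
    P=np.array([(a[0],a[1]+p[3],44) for a,_ in J],float)@M.T+o
    r.append((proj(ct,P)-np.array([b for _,b in J])).ravel())
    return np.concatenate(r)
r=least_squares(f,[560,-20,-.2,5]);print(r.x,np.degrees(r.x[2]));print(r.fun.reshape(-1,2))
p=r.x;M=bedR(p[2]);o=np.array([p[0],p[1],34])
for n,q in dict(last=(52,-35,44),button=(72,-107+p[3],26),seat=(31.5,63.5,0),blk=(31,-163,46)).items():
    w=M@np.array(q)+o;print(n,w,proj(ct,w),proj(cs,w))
E
```

```text
[568.21 -64.32  -0.06  14.35] -3.7165673889107733
[[ 1.58 -0.73]
 [ 1.09 -0.67]
 [ 0.33 -1.69]
 [ 1.58 -1.44]
 [ 0.66 -1.05]
 [ 1.28 -0.8 ]
 [ 0.98  1.33]
 [-0.46  0.76]
 [-1.16  0.77]
 [-3.28 -6.63]
 [-4.   -6.11]
 [-0.04 -0.36]
 [-0.5  -0.41]
 [ 0.62 -0.48]
 [ 0.28 -0.5 ]]
last [ 594.41 -101.1    95.85] [[305.01 195.  ]] [[284.13 226.34]]
button [ 616.35 -160.3    87.99] [[326.75 191.05]] [[294.42 245.38]]
seat [600.81  -2.81  47.31] [[269.23 191.86]] [[285.23 217.41]]
blk [ 566.28 -227.54   88.79] [[348.81 211.96]] [[272.4  265.39]]
```

```bash
cat > fit1.py <<'E'
from bed import *
from scipy.optimize import least_squares
np.set_printoptions(suppress=True,precision=2)
zt=lambda x,y:(235+x/6-.4,160+y/6-.4); zs=lambda x,y:(255+x/5-.4,185+y/5-.4)
top=[((62,120,30),zt(88,122)),((0,120,30),zt(66,250)),((-1,117,13),zt(80,252)),((-1,95,13),zt(118,260)),((-1,34,13),zt(250,284)),((-1,12,13),zt(292,292))]
side=[((83,137,0),zs(242,45)),((83,-173,0),zs(244,457)),((-11,-173,0),zs(50,512)),((62,120,30),zs(180,25)),((0,120,30),zs(77,65)),((62,120,0),zs(203,70)),((0,120,0),zs(98,106))]
J=[((48,-137),zt(608,262)),((14,-137),zt(594,333)),((48,-77),zt(476,236)),((14,-77),zt(462,307))]
ct,cs=cam('top'),cam('side')
def f(p):
    M=bedR(p[2]);o=np.array([p[0],p[1],34])
    r=[]
    for c,L in((ct,top),(cs,side)):
        P=np.array([a for a,_ in L],float)@M.T+o
        r.append((proj(c,P)-np.array([b for _,b in L])).ravel())
    P=np.array([(a[0],a[1]+p[3],44) for a,_ in J],float)@M.T+o
    r.append((proj(ct,P)-np.array([b for _,b in J])).ravel())
    return np.concatenate(r)
r=least_squares(f,[560,-20,-.2,5]);print(r.x,np.degrees(r.x[2]));print(r.fun.reshape(-1,2))
p=r.x;M=bedR(p[2]);o=np.array([p[0],p[1],34])
for n,q in dict(last=(52,-35,44),button=(68,-107+p[3],26),seat=(31.5,63.5,0),blk=(31,-163,46)).items():
    w=M@np.array(q)+o;print(n,w,proj(ct,w),proj(cs,w))
E
python3 fit1.py
```

```text
[566.57 -60.51  -0.05  10.51] -2.833760149001807
[[-0.24  0.22]
 [-0.41  0.35]
 [-1.18 -0.7 ]
 [ 0.1  -0.57]
 [-0.75 -0.5 ]
 [-0.11 -0.36]
 [-0.51  0.25]
 [-0.08 -0.8 ]
 [-0.68 -0.36]
 [ 0.14  1.78]
 [-0.72  1.27]
 [ 0.01  1.41]
 [-0.26  1.5 ]
 [-0.13 -0.4 ]
 [-0.42 -0.42]
 [ 0.48 -0.2 ]
 [ 0.3  -0.19]]
last [593.34 -96.88  95.85] [[303.44 195.16]] [[283.63 225.23]]
button [ 612.38 -159.39   86.3 ] [[326.17 192.53]] [[292.62 245.68]]
seat [598.22   1.5   47.31] [[267.61 192.52]] [[284.18 216.4 ]]
blk [ 567.16 -223.74   88.79] [[347.49 211.45]] [[272.8  264.19]]
```

carry_out(
  increments=[
    [1, -38, 20, -14, 1],
    [1, -76, 60, -29, 1.7],
    [1, -76, 105, -29, 1.7],
    [1, -76, 150, -29, 1.7],
    [1, -76, 190, -29, 1.7],
    [1, -76, 190, -29, 1.7],
    [1, -76, 190, -29, 1.7],
  ],
)

```text
clock: 2.8
tcp_pos: [470.2, 250.4, 70.5]
eef_rot: [-0.357, 0.61, -0.61, 0.356]
contact_force: [-0.2, -0.5, 1.6]
width: 85.5
```

Run:
```python
from h import *
np.set_printoptions(suppress=True,precision=3)
s=env.observe();print(s['clock'],s['tcp_pos'],s['contact_force']);print(R.from_quat(s['eef_rot']).as_matrix())
im=imaging.snapshot('wrist');cv2.imwrite(f'pics/wrist2.png',im[:,:,::-1])
```

```text
2.8 [470.233 250.353  70.495] [-0.186 -0.476  1.59 ]
[[-0.491 -0.001  0.871]
 [-0.871 -0.001 -0.491]
 [ 0.001 -1.    -0.001]]
```

View pics/wrist2.png

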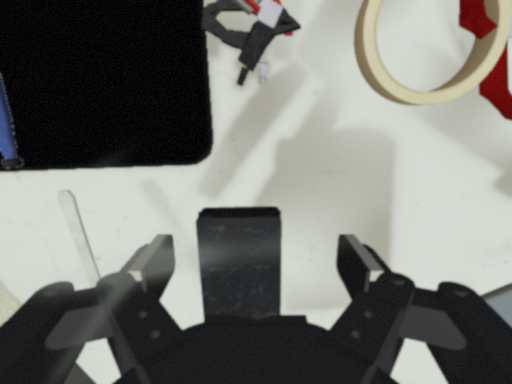

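Run:
```python
from h import *
np.set_printoptions(suppress=True,precision=1)
c=cam('wrist')
P=onz(c,[[199,217],[280.5,217]],24);print(P,P.mean(0))
P0=onz(c,[[199,208],[280,208]],0);print(P0,P0.mean(0))
s=env.observe();M=R.from_quat(s['eef_rot']).as_matrix()
print((P.mean(0)-s['tcp_pos'])@M,(P0.mean(0)-s['tcp_pos'])@M)
```

```text
[[435.4 268.5  24. ]
 [486.2 239.9  24. ]] [460.8 254.2  24. ]
[[430.3 269.3   0. ]
 [486.9 237.5   0. ]] [458.6 253.4   0. ]
[  2.2  47.7 -10.6] [  4.   71.6 -12.1]
```

carry_out(
  increments=[
    [1, 0, 0, -11, 0],
    [1, 0, 30, -11, 0],
    [1, 0, 49, -11, 0],
    [1, 0, 49, -11, 0],
    [-1, 0, 49, -11, 0],
    [-1, 0, 49, -11, 0],
    [-1, 0, 49, -11, 0],
    [-1, 0, 49, -11, 0],
    [-1, 0, 49, -11, 0],
    [-1, 0, 49, -11, 0],
  ],
  newtons=20,
)

```text
clock: 3.85
tcp_pos: [461.0, 257.1, 23.2]
eef_rot: [0.356, -0.61, 0.61, -0.358]
contact_force: [-2.7, 0.9, 11.0]
width: 60.5
```

carry_out(
  increments=[
    [-1, 0, -20, 0, 0],
    [-1, 0, -60, 0, 0],
    [-1, 0, -100, 0, 0],
    [-1, 0, -140, 0, 0],
    [-1, 0, -140, 0, 0],
    [-1, 0, -140, 0, 0],
  ],
)

```text
clock: 4.45
tcp_pos: [460.7, 256.9, 163.0]
eef_rot: [0.356, -0.61, 0.61, -0.358]
contact_force: [0.3, -0.7, -2.1]
width: 59.9
```

Run:
```python
from h import *
im=imaging.snapshot('wrist');b=imaging.snapshot('side')
b=cv2.resize(b[120:260,140:340],(549,384),interpolation=cv2.INTER_CUBIC)
cv2.imwrite('pics/w3.png',cv2.resize(np.hstack([im,b]),(800,290))[:,:,::-1])
print(env.observe()['contact_force'])
```

```text
[ 0.43530314  1.43443787 -1.86009782]
```

View pics/w3.png

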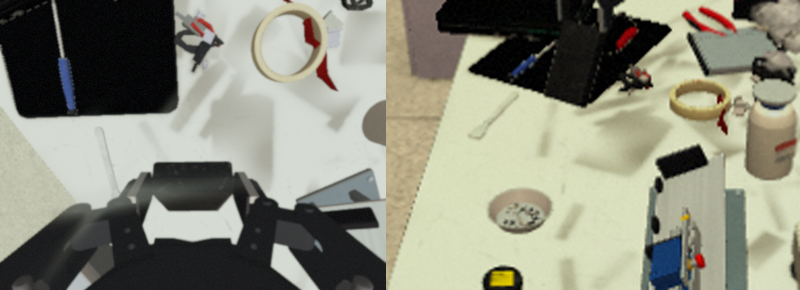

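Run:
```python
from h import *
b=imaging.snapshot('side')[60:190,170:330]
b=np.clip(b.astype(float)*2.2,0,255).astype('u1')
cv2.imwrite('pics/s4.png',cv2.resize(b,(640,520),interpolation=cv2.INTER_CUBIC)[:,:,::-1])
im=imaging.snapshot('wrist');im=np.clip(im.astype(float)*2.2,0,255).astype('u1')
cv2.imwrite('pics/w4.png',im[150:384,:,::-1])
```

```text
(no output)
```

View pics/s4.png

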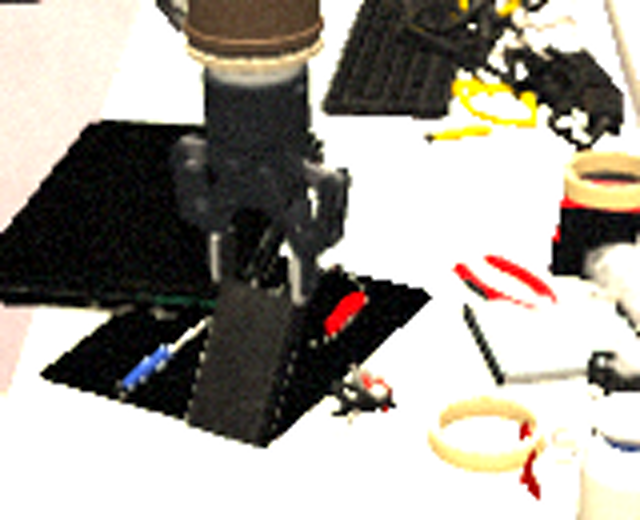

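View pics/w4.png

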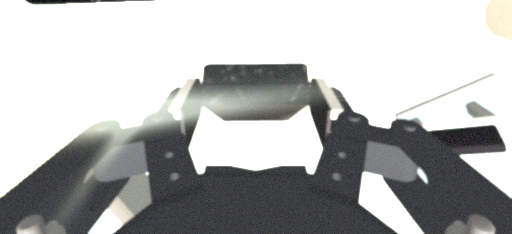

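Run:
```python
from h import *
np.set_printoptions(suppress=True,precision=1)
c=cam('side');s=env.observe();M=R.from_quat(s['eef_rot']).as_matrix();print(s['tcp_pos'],M[:,0])
u=-M[:,0];u[2]=0;P=np.array(s['tcp_pos'])
print(proj(c,P))
for th in range(40,100,10):
    t=np.radians(th);d=-u*np.cos(t)+np.array([0,0,-np.sin(t)])
    print(th,proj(c,[P+d*105,P+d*105+M[:,2]*31.5,P+d*105-M[:,2]*31.5]).ravel())
```

```text
[459.4 256.2 160.3] [-0.5 -0.9  0. ]
[[234.6 131.6]]
40 [220.1 164.1 229.4 166.9 211.1 161.3]
50 [222.9 165.9 232.1 168.8 213.9 163.2]
60 [225.9 166.7 235.  169.5 217.  163.9]
70 [229.1 166.4 238.2 169.1 220.3 163.7]
80 [232.5 165.  241.4 167.8 223.7 162.4]
90 [235.8 162.8 244.7 165.4 227.  160.1]
```

carry_out(
  increments=[
    [-1, 0, -50, 0, -7],
    [-1, 0, -100, 0, -14],
    [-1, 0, -100, 0, -21],
    [-1, 0, -50, 0, -29],
    [-1, 0, 0, 0, -29],
    [-1, 0, 0, 0, -29],
    [-1, 0, -50, 0, -29],
    [-1, 0, -100, 0, -29],
    [-1, 0, -100, 0, -29],
    [-1, 0, -50, 0, -29],
    [-1, 0, 0, 0, -29],
    [-1, 0, 0, 0, -29],
    [-1, 0, 0, 0, -29],
  ],
)

```text
clock: 5.95
tcp_pos: [460.2, 256.6, 162.5]
eef_rot: [-0.499, 0.502, -0.501, 0.498]
contact_force: [0.8, -0.0, -1.2]
width: 59.1
```

```bash
cat > ang.py <<'E'
from h import *
import sys
np.set_printoptions(suppress=True,precision=1)
c=cam('side');s=env.observe();M=R.from_quat(s['eef_rot']).as_matrix();print(s['clock'],s['tcp_pos'],M[:,0],s['contact_force'],s['width'])
P=np.array(s['tcp_pos']);u=-M[:,0];u[2]=0
for th in range(40,130,10):
    t=np.radians(th);d=-u*np.cos(t)+np.array([0,0,-np.sin(t)])
    print(th,proj(c,[P+d*105,P+d*105+M[:,2]*31.5,P+d*105-M[:,2]*31.5]).ravel())
b=imaging.snapshot('side');b=np.clip(b.astype(float)*2.2,0,255).astype('u1')
x,y=proj(c,P)[0].astype(int)
x0,y0=x-80,y-60;print('origin',x0,y0,'scale 4')
cv2.imwrite(sys.argv[1],cv2.resize(b[y0:y0+130,x0:x0+160],(640,520),interpolation=cv2.INTER_CUBIC)[:,:,::-1])
E
python3 ang.py pics/s5.png
```

```text
5.95 [460.2 256.6 162.5] [-0. -1.  0.] [ 0.8 -0.  -1.2] 59.0824525004368
40 [233.8 165.3 244.9 165.3 222.7 165.2]
50 [234.3 166.8 245.3 166.9 223.3 166.7]
60 [234.7 167.2 245.6 167.3 223.9 167.1]
70 [235.2 166.5 245.9 166.6 224.5 166.4]
80 [235.6 164.8 246.2 164.8 225.  164.7]
90 [236.  162.1 246.5 162.1 225.5 162. ]
100 [236.3 158.5 246.7 158.6 226.  158.5]
110 [236.6 154.3 246.9 154.3 226.4 154.2]
120 [236.9 149.4 247.1 149.5 226.7 149.4]
origin 154 70 scale 4
```

View pics/s5.png

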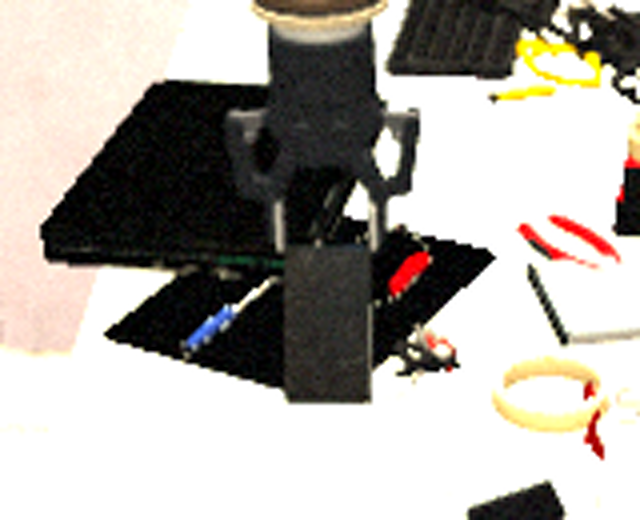

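Run:
```python
from h import *
im=imaging.snapshot('wrist');im=np.clip(im.astype(float)*2.2,0,255).astype('u1')
cv2.imwrite('pics/w6.png',cv2.resize(im[170:330,130:380],(750,480),interpolation=cv2.INTER_CUBIC)[:,:,::-1])
```

```text
(no output)
```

View pics/w6.png

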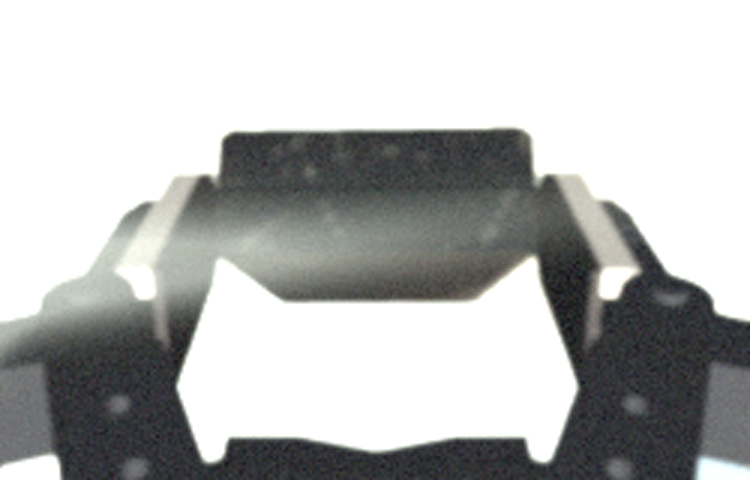

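Run:
```python
from h import *
np.set_printoptions(suppress=True,precision=1)
w=cam('wrist');c=cam('side')
Z=lambda x,y:(130+x/3-.3,170+y/3-.3);S=lambda x,y:(154+x/4-.4,70+y/4-.4)
for a,b in ((Z(280,300),S(285,402)),(Z(480,300),S(372,402)),(Z(380,300),S(328,402)),(Z(215,190),S(285,243)),(Z(535,190),S(370,243)),(Z(375,190),S(328,243)),(Z(375,130),S(328,243))): print(tri(w,a,c,b))
```

```text
(array([432.4, 185.2,  73.4]), np.float64(0.7042503357710264))
(array([494.8, 184.8,  73.6]), np.float64(0.6737449832806688))
(array([463.4, 185. ,  73.4]), np.float64(0.36785985148090045))
(array([431.7, 263. , 160.7]), np.float64(1.7872630833847465))
(array([492. , 262.7, 160.7]), np.float64(1.1834431018158673))
(array([462. , 263. , 160.8]), np.float64(0.10105950428395094))
(array([461.7, 272.8, 155.8]), np.float64(0.6887417771697575))
```

Run:
```python
from h import *
np.set_printoptions(suppress=True,precision=1)
c=cam('top')
print('bottle',onz(c,[[227,139]],124)); print('dish',onz(c,[[250,267]],10));print('flux',onz(c,[[303,276]],29));print('tape',onz(c,[[169,173]],19))
print('mat corner',onz(c,[[157,232],[110,288]],5))
```

```text
bottle [[713.8 132.8 124. ]]
dish [[385.1  20.9  10. ]]
flux [[ 379.7 -129.6   29. ]]
tape [[622.  297.5  19. ]]
mat corner [[445.4 303.2   5. ]
 [263.5 411.1   5. ]]
```

carry_out(
  increments=[
    [-1, 20, 0, 32, 1],
    [-1, 45, 2, 64, 2],
    [-1, 70, 5, 96, 2.8],
    [-1, 92, 8, 127, 2.8],
    [-1, 92, 8, 127, 2.8],
  ],
)

```text
clock: 6.55
tcp_pos: [591.8, 161.7, 156.1]
eef_rot: [0.484, -0.513, 0.515, -0.487]
contact_force: [0.5, 0.9, -1.1]
width: 59.2
```

Run:
```python
from h import *
np.set_printoptions(suppress=True,precision=2)
s=env.observe();print(s['clock'],s['tcp_pos'],s['contact_force'],R.from_quat(s['eef_rot']).as_matrix()[:,0])
im=imaging.snapshot('wrist');im=np.clip(im.astype(float)*2,0,255).astype('u1')
cv2.imwrite('pics/w7.png',im[:,:,::-1])
b=imaging.snapshot('side');b=np.clip(b.astype(float)*2,0,255).astype('u1')[90:220,200:360]
cv2.imwrite('pics/s7.png',cv2.resize(b,(640,520),interpolation=cv2.INTER_CUBIC)[:,:,::-1])
```

```text
6.55 [591.76 161.67 156.06] [ 0.48  0.89 -1.1 ] [-0.06 -1.   -0.  ]
```

View pics/w7.png

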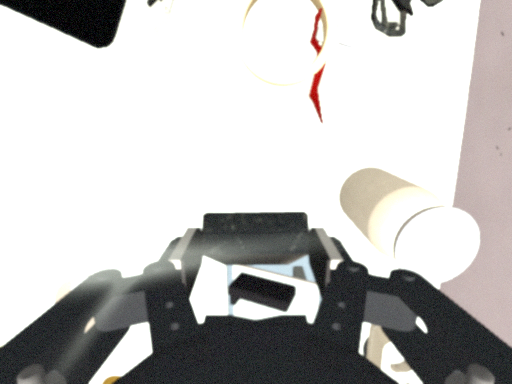

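View pics/s7.png

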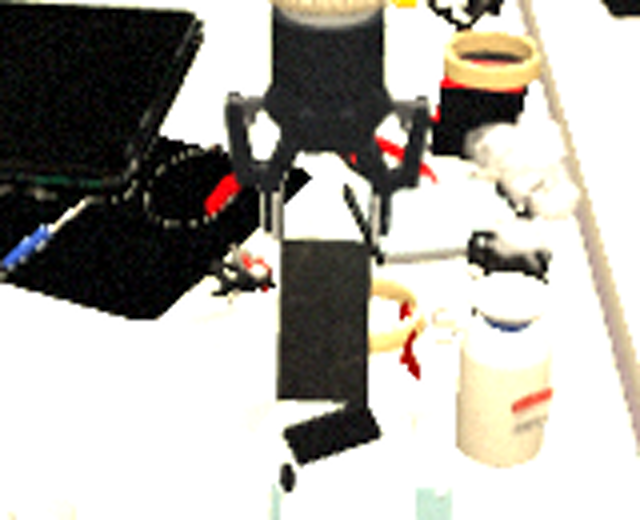

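carry_out(
  increments=[
    [-1, 15, 0, 0, 0],
    [-1, 27, -3, 0, 0],
    [-1, 40, -9, 0, 0],
    [-1, 52, -15, 0, 0],
    [-1, 64, -20, 0, 0],
    [-1, 64, -20, 0, 0],
  ],
)

```text
clock: 7.25
tcp_pos: [583.6, 98.5, 174.4]
eef_rot: [0.486, -0.513, 0.514, -0.486]
contact_force: [-0.2, 0.5, -1.7]
width: 58.6
```

Run:
```python
from h import *
np.set_printoptions(suppress=True,precision=2)
s=env.observe();print(s['clock'],s['tcp_pos'],s['contact_force'],R.from_quat(s['eef_rot']).as_matrix()[:,0])
im=imaging.snapshot('wrist');im=np.clip(im.astype(float)*2,0,255).astype('u1')[190:340,150:370]
b=imaging.snapshot('side');b=np.clip(b.astype(float)*2,0,255).astype('u1')[110:220,220:330]
cv2.imwrite('pics/s8.png',np.hstack([cv2.resize(b,(400,400),interpolation=cv2.INTER_CUBIC),cv2.resize(im,(400,400))])[:,:,::-1])
```

```text
7.25 [583.56  98.5  174.4 ] [-0.15  0.53 -1.71] [-0.06 -1.   -0.  ]
```

View pics/s8.png

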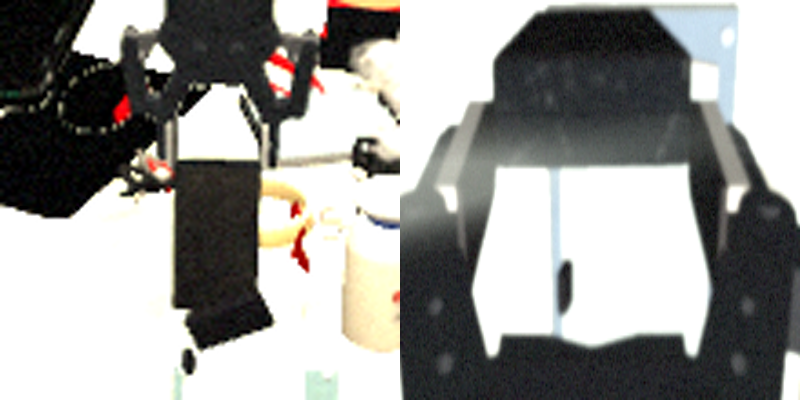

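carry_out(
  increments=[
    [-1, 14, -4, 0, 0],
    [-1, 28, -5, 0, 0],
    [-1, 42, -5, 0, 0],
    [-1, 56, -2, 0, 0],
    [-1, 56, -2, 0, 0],
  ],
)

```text
clock: 7.85
tcp_pos: [579.8, 42.0, 174.8]
eef_rot: [-0.486, 0.514, -0.514, 0.486]
contact_force: [0.2, -0.7, -0.0]
width: 1.3
```

Run:
```python
from h import *
np.set_printoptions(suppress=True,precision=2)
s=env.observe();print(s['clock'],s['tcp_pos'],s['contact_force'],s['width'])
im=imaging.snapshot('wrist');im=np.clip(im.astype(float)*2,0,255).astype('u1')[150:340,150:370]
b=imaging.snapshot('side');b=np.clip(b.astype(float)*2,0,255).astype('u1')[110:220,220:330]
cv2.imwrite('pics/s9.png',np.hstack([cv2.resize(b,(400,400),interpolation=cv2.INTER_CUBIC),cv2.resize(im,(400,400))])[:,:,::-1])
```

```text
7.85 [579.79  41.97 174.8 ] [ 0.25 -0.65 -0.02] 1.2616210567433752
```

View pics/s9.png

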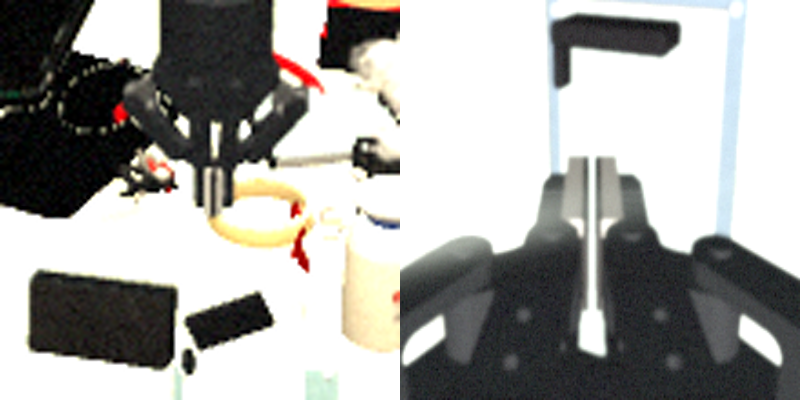

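Run:
```python
from h import *
a=imaging.snapshot('side');b=imaging.snapshot('top')
k=lambda im,y0,y1,x0,x1:cv2.resize(np.clip(im[y0:y1,x0:x1].astype(float)*1.6,0,255).astype('u1'),(400,400),interpolation=cv2.INTER_CUBIC)
cv2.imwrite('pics/st10.png',np.hstack([k(a,160,240,210,290),k(b,160,240,190,270)])[:,:,::-1])
```

```text
(no output)
```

View pics/st10.png

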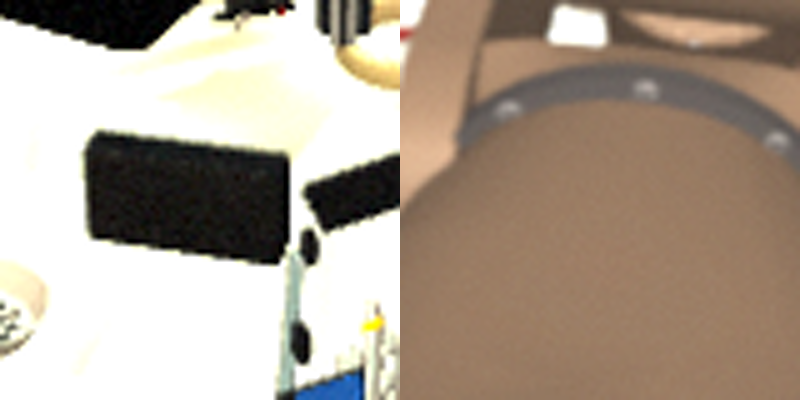

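carry_out(
  increments=[
    [1, 0, -45, 0, 0],
    [1, -20, -90, -35, 0],
    [1, -40, -100, -70, 0],
    [1, -40, -100, -70, 0],
  ],
)

```text
clock: 8.45
tcp_pos: [509.7, 90.2, 277.9]
eef_rot: [0.486, -0.513, 0.513, -0.488]
contact_force: [-1.6, -0.7, -0.3]
width: 58.0
```

Run:
```python
from h import *
np.set_printoptions(suppress=True,precision=1)
s=env.observe();print(s['clock'],s['tcp_pos'])
im=imaging.snapshot('wrist');im=np.clip(im.astype(float)*1.6,0,255).astype('u1')
cv2.imwrite('pics/w11.png',im[:,:,::-1])
print(onz(cam('side'),[[228,207.6],[266,212.4]],0),onz(cam('side'),[[228.5,187],[267.5,191]],63))
```

```text
8.45 [509.7  90.2 277.9]
[[444.2 103.6   0. ]
 [551.1  81.8   0. ]] [[447.7 113.5  63. ]
 [555.   94.5  63. ]]
```

View pics/w11.png

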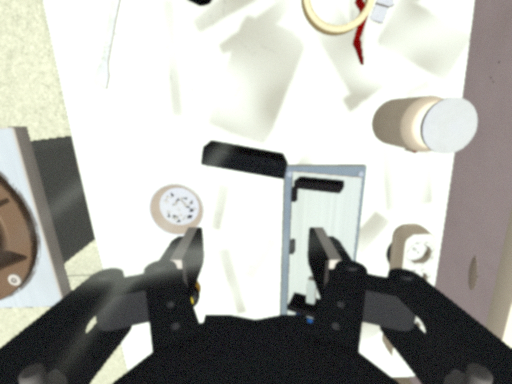

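Run:
```python
from h import *
np.set_printoptions(suppress=True,precision=2)
im=imaging.snapshot('wrist');c=cam('wrist')
z=np.clip(im[125:195,190:300].astype(float)*3.5,0,255).astype('u1')
cv2.imwrite('pics/w12.png',cv2.resize(z,(770,490),interpolation=cv2.INTER_CUBIC)[:,:,::-1])
s=env.observe();print(s['qpos'],R.from_quat(s['eef_rot']).as_matrix())
```

```text
[ 0.11  0.26  1.85 -0.    1.03  0.17] [[-0.05  0.    1.  ]
 [-1.    0.   -0.05]
 [-0.   -1.    0.  ]]
```

View pics/w12.png

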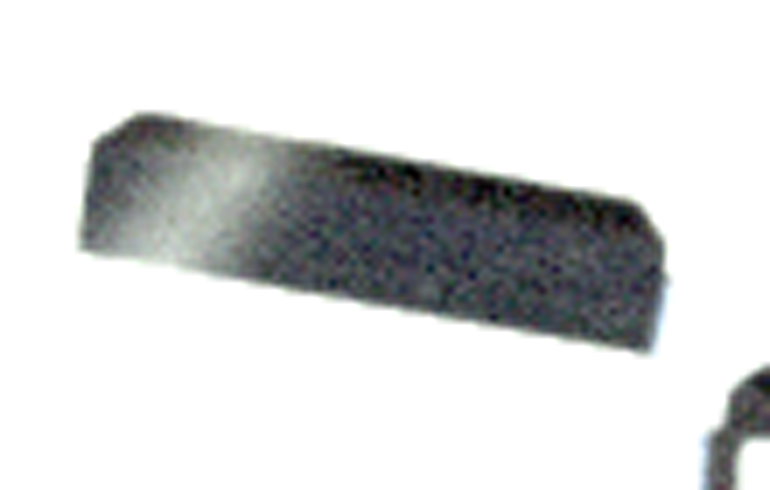

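Run:
```python
from h import *
np.set_printoptions(suppress=True,precision=1)
c=cam('wrist')
q=np.array([[95,142],[663,243],[650,350],[81,248]])/7+[190,125]-.4
P=onz(c,q,63);print(P,P.mean(0),np.linalg.norm(np.diff(P,axis=0),axis=1))
d=P[1]-P[0]+P[2]-P[3];print(np.degrees(np.arctan2(d[1],d[0])))
s=env.observe();M=R.from_quat(s['eef_rot']).as_matrix();print(s['tcp_pos'],(P.mean(0)-s['tcp_pos'])@M)
```

```text
[[449.3 121.6  63. ]
 [551.4  97.8  63. ]
 [548.5  77.8  63. ]
 [444.8 102.5  63. ]] [498.5  99.9  63. ] [104.8  20.2 106.6]
-13.251165540349628
[512.3  88.7 276.1] [-10.4 213.1 -14.7]
```

carry_out(
  increments=[
    [1, -5, 20, -8, -8],
    [1, -10, 40, -15, -16],
    [1, -10, 60, -15, -24],
    [1, -10, 80, -15, -32],
    [1, -10, 95, -15, -40],
    [1, -10, 110, -15, -48],
    [1, -10, 120, -15, -56],
    [1, -10, 130, -15, -64],
    [1, -10, 140, -15, -72],
    [1, -10, 150, -15, -80.4],
    [1, -10, 190, -15, -80.4],
    [1, -10, 220, -15, -80.4],
    [1, -10, 235, -15, -80.4],
    [1, -10, 235, -15, -80.4],
    [-1, -10, 235, -15, -80.4],
    [-1, -10, 235, -15, -80.4],
    [-1, -10, 235, -15, -80.4],
    [-1, -10, 235, -15, -80.4],
    [-1, -10, 235, -15, -80.4],
    [-1, -10, 235, -15, -80.4],
  ],
  newtons=30,
)

```text
clock: 10.55
tcp_pos: [498.6, 98.7, 41.1]
eef_rot: [-0.703, 0.078, -0.079, 0.703]
contact_force: [-0.6, 0.1, 7.5]
width: 24.1
```

carry_out(
  increments=[
    [-1, 0, -30, 0, 0],
    [-1, 0, -40, 30, 8],
    [-1, -4, -40, 73, 16],
    [-1, -4, -40, 73, 24],
    [-1, -4, -40, 73, 32],
    [-1, -4, -40, 73, 40],
    [-1, -4, -40, 73, 48],
    [-1, -4, -40, 73, 56],
    [-1, -4, -40, 73, 64],
    [-1, -4, -40, 73, 72],
    [-1, -4, -40, 73, 80.4],
    [-1, -4, -40, 73, 80.4],
    [-1, -4, -15, 73, 80.4],
    [-1, -4, -3, 73, 80.4],
    [-1, -4, -1, 73, 80.4],
    [-1, -4, -1, 73, 80.4],
    [0, -4, -1, 73, 80.4],
    [0.6, -4, -1, 73, 80.4],
    [0.6, -4, -1, 73, 80.4],
  ],
)

```text
clock: 12.45
tcp_pos: [510.2, 170.8, 41.4]
eef_rot: [0.486, -0.513, 0.513, -0.487]
contact_force: [0.4, 0.2, 1.0]
width: 66.8
```

Run:
```python
from h import *
np.set_printoptions(suppress=True,precision=2)
s=env.observe();print(s['clock'],s['tcp_pos'],s['contact_force'],R.from_quat(s['eef_rot']).as_matrix()[:,2])
im=imaging.snapshot('wrist');im=np.clip(im.astype(float)*2,0,255).astype('u1')
b=imaging.snapshot('side');b=np.clip(b.astype(float)*2,0,255).astype('u1')[110:220,180:300]
cv2.imwrite('pics/s13.png',np.hstack([cv2.resize(b,(400,367),interpolation=cv2.INTER_CUBIC),cv2.resize(im,(400,367))])[:,:,::-1])
```

```text
12.45 [510.24 170.76  41.42] [0.43 0.17 1.03] [ 1.   -0.05  0.  ]
```

View pics/s13.png

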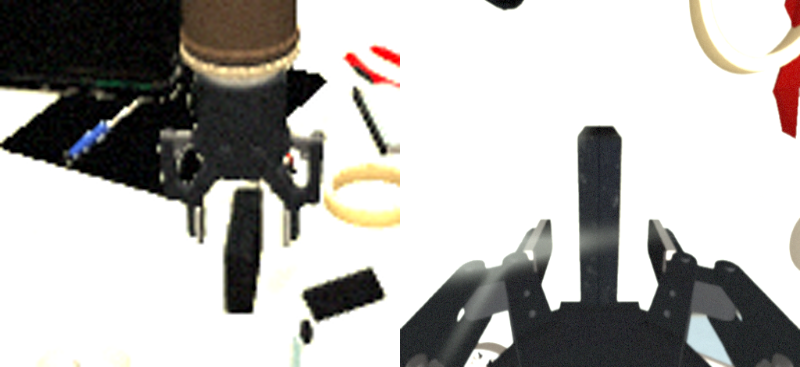

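carry_out(
  increments=[
    [0.6, 0, -45, 0, 0],
    [0.6, 0, -90, 10, 0],
    [-1, 0, -100, 60, 0],
    [-1, 0, -100, 90, 0],
    [-1, 0, -100, 90, 0],
  ],
)

```text
clock: 13.05
tcp_pos: [604.5, 165.8, 142.4]
eef_rot: [0.485, -0.513, 0.514, -0.488]
contact_force: [0.4, -0.1, -0.9]
width: 25.4
```

Run:
```python
from h import *
np.set_printoptions(suppress=True,precision=2)
s=env.observe();print(s['clock'],s['tcp_pos'],s['width'])
im=imaging.snapshot('wrist')
cv2.imwrite('pics/w14.png',im[:,:,::-1])
```

```text
13.05 [604.49 165.76 142.42] 25.381689078090062
```

View pics/w14.png

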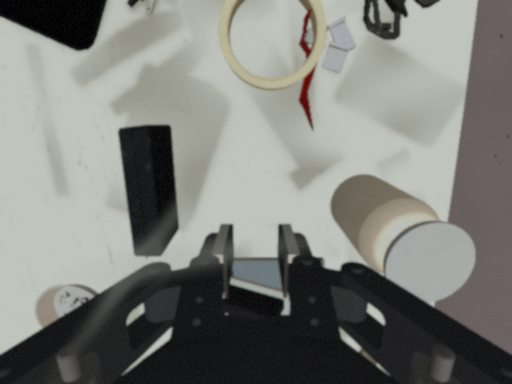

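Run:
```python
from h import *
im=cv2.imread('pics/w14.png')
z=np.clip(im[115:265,105:195].astype(float)*5,0,255).astype('u1')
cv2.imwrite('pics/w15.png',cv2.resize(z,(360,600),interpolation=cv2.INTER_CUBIC))
```

```text
(no output)
```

View pics/w15.png

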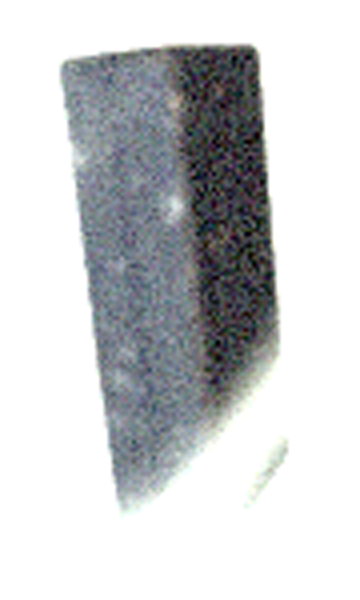

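carry_out(
  increments=[
    [-1, 40, 0, 20, 0],
    [-1, 75, 0, 40, 0],
    [-1, 75, 0, 40, 0],
  ],
)

```text
clock: 13.4
tcp_pos: [636.7, 85.2, 141.0]
eef_rot: [0.486, -0.514, 0.514, -0.486]
contact_force: [0.9, 0.4, -0.3]
width: 0.2
```

Run:
```python
from h import *
np.set_printoptions(suppress=True,precision=2)
s=env.observe();print(s['clock'],s['tcp_pos'],s['width'])
im=imaging.snapshot('wrist')[:,:,::-1]
cv2.imwrite('pics/w16.png',np.clip(im.astype(float)*2,0,255))
z=np.clip(im[60:220,20:200].astype(float)*6,0,255).astype('u1')
cv2.imwrite('pics/w16z.png',cv2.resize(z,(540,480),interpolation=cv2.INTER_CUBIC))
```

```text
13.4 [636.67  85.22 140.97] 0.16223303138401968[ WARN:0@1.039] global loadsave.cpp:1063 imwrite_ Unsupported depth image for selected encoder is fallbacked to CV_8U.
```

View pics/w16.png

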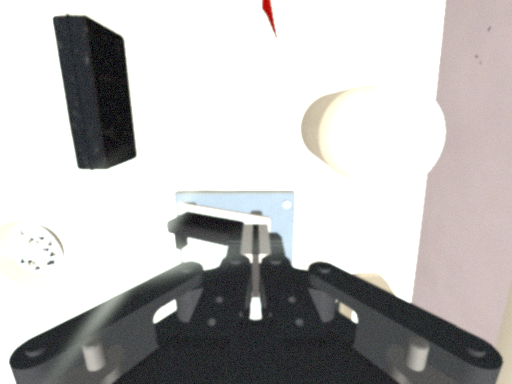

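View pics/w16z.png

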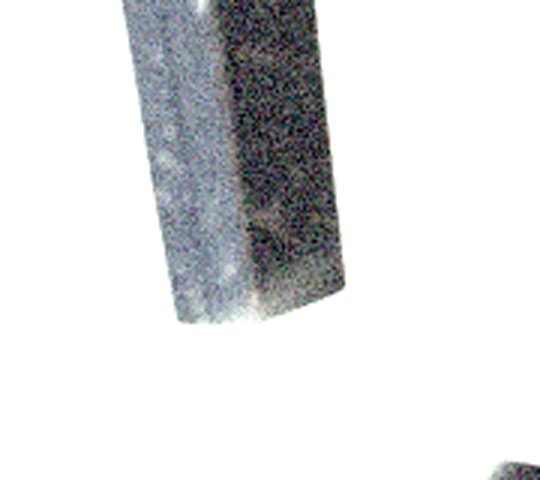

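Run:
```python
from h import *
b=imaging.snapshot('top')[:,:,::-1].copy();cv2.imwrite('pics/t17.png',b)
c=cam('top');p=proj(c,[[510,170,30]])[0].astype(int);print(p)
z=b[p[1]-30:p[1]+30,p[0]-30:p[0]+30]
z=cv2.resize(np.clip(z.astype(float)*4,0,255).astype('u1'),(400,400),interpolation=cv2.INTER_CUBIC)
a=cv2.imread('pics/st10.png')[100:280,60:300];a=cv2.resize(np.clip(a.astype(float)*4,0,255).astype('u1'),(400,300))
a=cv2.copyMakeBorder(a,0,100,0,0,cv2.BORDER_CONSTANT)
cv2.imwrite('pics/t17z.png',np.hstack([z,a]))
```

```text
[204 215]
```

View pics/t17z.png

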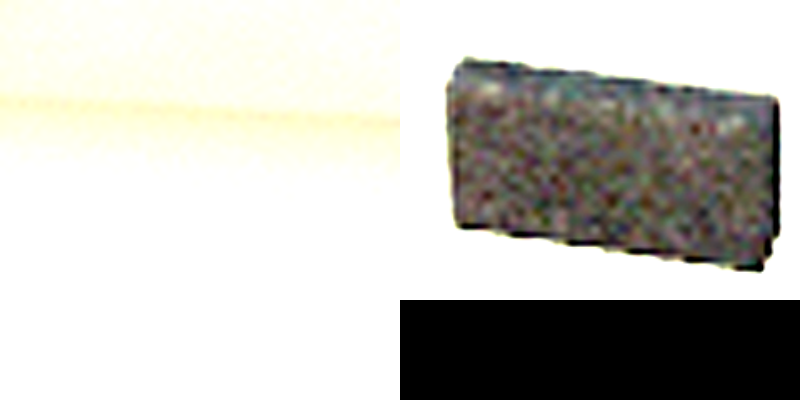

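Run:
```python
from h import *
g=lambda im,s,k:cv2.resize(np.clip(im.astype(float)*k,0,255).astype('u1'),s,interpolation=cv2.INTER_CUBIC)
w1=cv2.imread('pics/wrist1.png')[105:197,200:258]
w2=cv2.imread('pics/wrist2.png')[200:325,190:290]
im=imaging.snapshot('wrist')[:,:,::-1];w3=im[5:180,45:145]
cv2.imwrite('pics/g.png',np.hstack([g(w1,(250,400),6),g(w2,(300,400),5),g(w3,(240,400),7)]))
```

```text
(no output)
```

View pics/g.png

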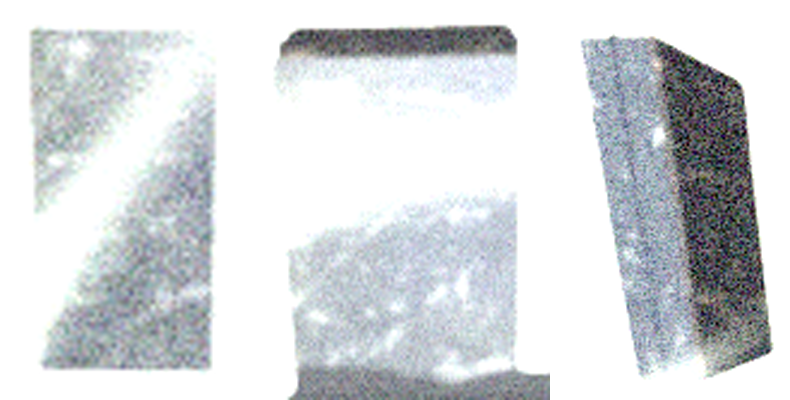

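carry_out(
  increments=[
    [-1, 0, -10, -45, 0],
    [-1, 0, -10, -90, 0],
    [-1, 0, -10, -135, 0],
    [-1, 0, -10, -180, 0],
    [-1, 0, -10, -205, 0],
    [-1, 0, -10, -205, 0],
  ],
)

```text
clock: 14.15
tcp_pos: [426.2, 100.6, 151.2]
eef_rot: [-0.488, 0.514, -0.512, 0.486]
contact_force: [0.6, 0.0, 0.1]
width: 0.2
```

Run:
```python
from h import *
np.set_printoptions(suppress=True,precision=2)
s=env.observe();print(s['clock'],s['tcp_pos'],s['width'])
im=imaging.snapshot('wrist')[:,:,::-1]
cv2.imwrite('pics/w18.png',np.clip(im.astype(float)*2,0,255).astype('u1'))
```

```text
14.15 [426.24 100.61 151.19] 0.16529771915229063
```

View pics/w18.png

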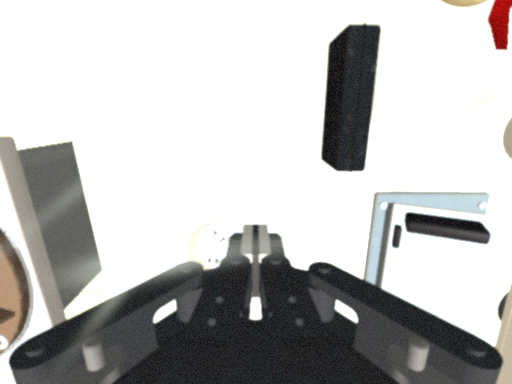

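Run:
```python
from h import *
im=imaging.snapshot('wrist')[:,:,::-1];z=im[15:180,315:390]
cv2.imwrite('pics/g2.png',np.hstack([cv2.resize(np.clip(z.astype(float)*k,0,255).astype('u1'),(270,594),interpolation=cv2.INTER_CUBIC) for k in (3,7)]))
s=imaging.snapshot('side')[:,:,::-1];cv2.imwrite('pics/side19.png',s)
z=s[145:215,215:275];cv2.imwrite('pics/g3.png',cv2.resize(np.clip(z.astype(float)*5,0,255).astype('u1'),(480,560),interpolation=cv2.INTER_CUBIC))
```

```text
(no output)
```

View pics/g2.png

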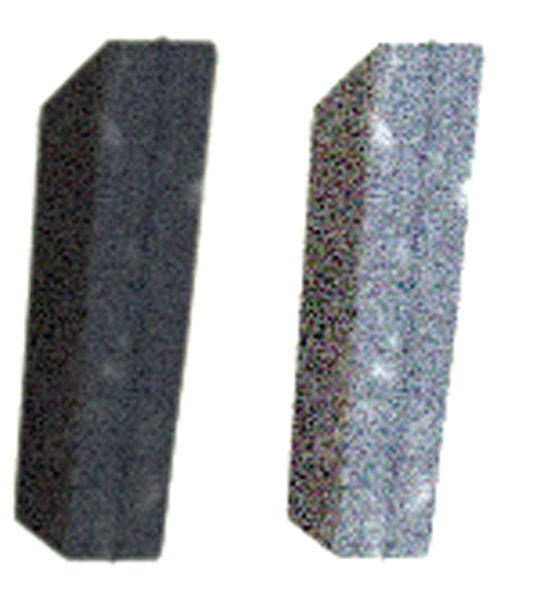

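View pics/g3.png

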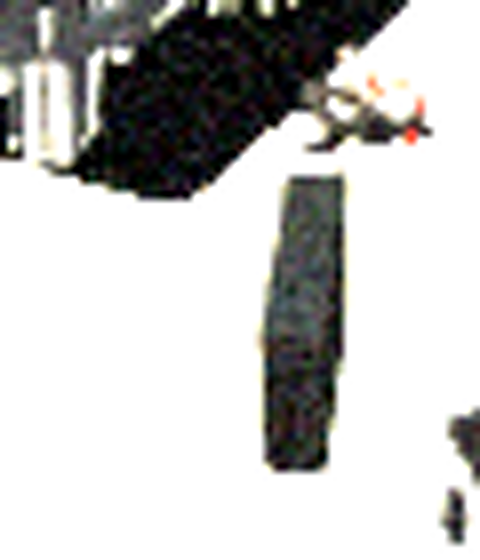

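View pics/side19.png

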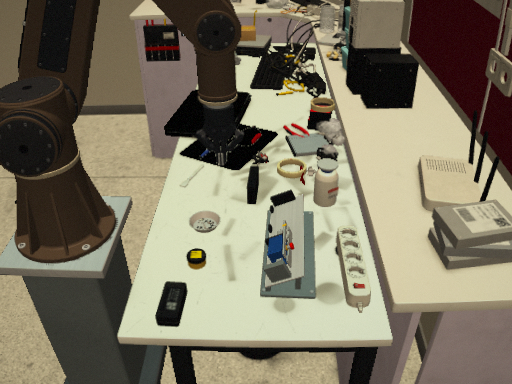

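carry_out(
  increments=[
    [-1, 0, 45, 0, 0],
    [-1, 0, 90, 0, 0],
    [-1, 0, 90, 0, 0],
  ],
)

```text
clock: 14.6
tcp_pos: [428.9, 99.6, 57.0]
eef_rot: [-0.489, 0.515, -0.512, 0.484]
contact_force: [-0.9, -0.4, 0.6]
width: -0.1
```

Run:
```python
from h import *
np.set_printoptions(suppress=True,precision=2)
s=env.observe();print(s['clock'],s['tcp_pos'],s['width'])
im=imaging.snapshot('wrist')[:,:,::-1]
cv2.imwrite('pics/w20.png',np.clip(im.astype(float)*3,0,255).astype('u1'))
```

```text
14.6 [428.91  99.58  57.01] -0.07879140351411604
```

View pics/w20.png

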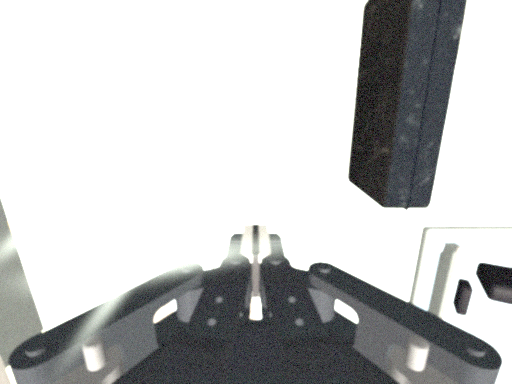

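carry_out(
  increments=[
    [-1, 0, -45, 0, 0],
    [-1, 0, -85, 20, 0],
    [-1, 0, -90, 65, 0],
    [-1, 0, -90, 110, 0],
    [-1, 0, -90, 155, 0],
    [-1, 0, -70, 180, 0],
    [-1, 0, -25, 180, 0],
    [-1, 0, -25, 180, 0],
  ],
)

```text
clock: 15.45
tcp_pos: [609.4, 89.8, 84.9]
eef_rot: [-0.487, 0.514, -0.512, 0.485]
contact_force: [-1.2, -0.1, -0.8]
width: -0.0
```

Run:
```python
from h import *
np.set_printoptions(suppress=True,precision=2)
s=env.observe();print(s['clock'],s['tcp_pos'],s['width'],s['contact_force'])
im=imaging.snapshot('wrist')[:,:,::-1]
cv2.imwrite('pics/w21.png',np.clip(im.astype(float)*3,0,255).astype('u1'))
```

```text
15.45 [609.42  89.83  84.87] -0.020133129266500488 [-1.16 -0.12 -0.78]
```

View pics/w21.png

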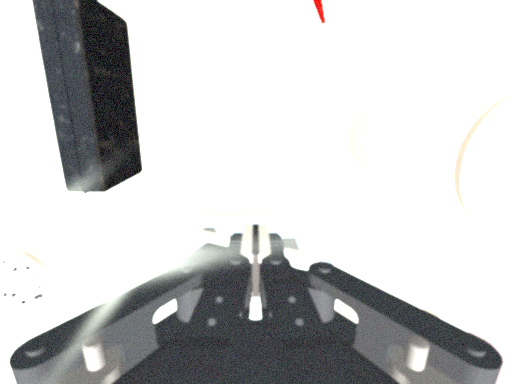

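Run:
```python
from h import *
def st(fn,y0,y1,x0,x1,k,size):
    z=cv2.imread(fn)[y0:y1,x0:x1].astype('f4')/k
    z=cv2.GaussianBlur(z,(0,0),1.0)
    z=np.clip(z*10,0,255).astype('u1'); return cv2.resize(z,size,interpolation=cv2.INTER_CUBIC)
A=[st('pics/wrist1.png',105,197,200,258,1,(190,300)),st('pics/side0.png',165,205,200,255,1,(300,218)),st('pics/top0.png',218,268,163,213,1.5,(300,300))]
B=[st('pics/w16.png',5,180,45,145,2,(200,300)),st('pics/w18.png',15,180,315,390,2,(150,300)),st('pics/w20.png',0,215,340,470,3,(200,300)),st('pics/w21.png',0,200,30,150,3,(200,300))]
A[1]=cv2.copyMakeBorder(A[1],0,82,0,0,cv2.BORDER_CONSTANT)
a=np.hstack(A);b=np.hstack(B);W=max(a.shape[1],b.shape[1])
p=lambda x:cv2.copyMakeBorder(x,0,0,0,W-x.shape[1],cv2.BORDER_CONSTANT)
cv2.imwrite('pics/g5.png',np.vstack([p(a),p(b)]))
```

```text
(no output)
```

View pics/g5.png

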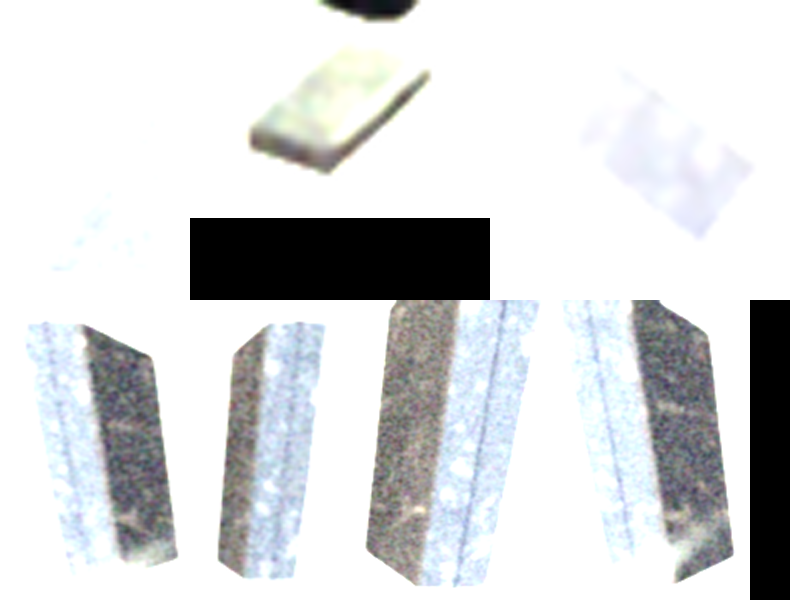

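carry_out(
  increments=[
    [-1, 0, -45, -10, 0],
    [-1, -20, -60, -50, 0],
    [-1, -45, -60, -95, 0],
    [-1, -72, -60, -140, 0],
    [-1, -72, -40, -154, 0],
    [-1, -72, 0, -154, 0],
    [-1, -72, 25, -154, 0],
    [-1, -72, 25, -150, 0],
    [-1, -72, 25, -138, 0],
    [-1, -72, 25, -126, 0],
    [-1, -72, 25, -114, 0],
    [-1, -72, 25, -102, 0],
    [-1, -72, 25, -90, 0],
    [-1, -72, 25, -90, 0],
    [-1, -72, 25, -90, 0],
  ],
)

```text
clock: 17.0
tcp_pos: [526.0, 166.8, 62.4]
eef_rot: [0.486, -0.513, 0.514, -0.487]
contact_force: [0.4, 1.1, -0.4]
width: -0.4
```

Run:
```python
from h import *
np.set_printoptions(suppress=True,precision=2)
s=env.observe();print(s['clock'],s['tcp_pos'],s['width'],s['contact_force'])
im=imaging.snapshot('wrist')[:,:,::-1]
cv2.imwrite('pics/w22.png',np.clip(im.astype(float)*2,0,255).astype('u1'))
```

```text
17.0 [525.98 166.77  62.38] -0.37449105310320285 [ 0.4   1.1  -0.35]
```

View pics/w22.png

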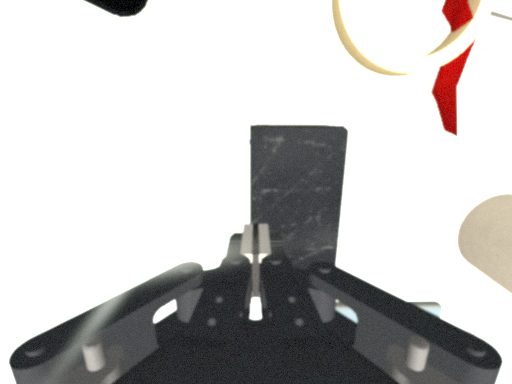

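carry_out(
  increments=[
    [1, 0, -45, 0, 0],
    [1, 10, -90, 14, 0],
    [1, 20, -120, 27, 0],
    [1, 20, -120, 27, 0],
  ],
)

```text
clock: 17.45
tcp_pos: [554.0, 145.1, 185.7]
eef_rot: [0.484, -0.512, 0.515, -0.488]
contact_force: [0.8, 0.3, -0.5]
width: 58.4
```

Run:
```python
from h import *
np.set_printoptions(suppress=True,precision=2)
s=env.observe();print(s['clock'],s['tcp_pos'],s['width'],s['contact_force'])
im=imaging.snapshot('wrist')[:,:,::-1]
cv2.imwrite('pics/w23raw.png',im)
cv2.imwrite('pics/w23.png',np.clip(im.astype(float)*3,0,255).astype('u1'))
z=cv2.imread('pics/wrist1.png')[100:200,195:265]
z2=cv2.imread('pics/wrist2.png')[200:325,190:290]
g=lambda z,s:cv2.resize(np.clip(z.astype(float)*4,0,255).astype('u1'),s,interpolation=cv2.INTER_CUBIC)
cv2.imwrite('pics/w1cmp.png',np.hstack([g(z,(350,500)),g(z2,(400,500))]))
```

```text
17.45 [554.03 145.1  185.71] 58.35539424329521 [ 0.76  0.33 -0.48]
```

View pics/w23.png

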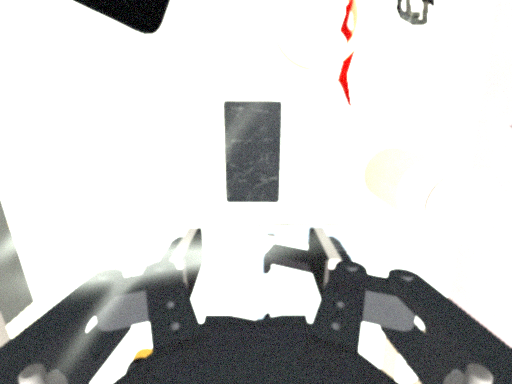

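View pics/w1cmp.png

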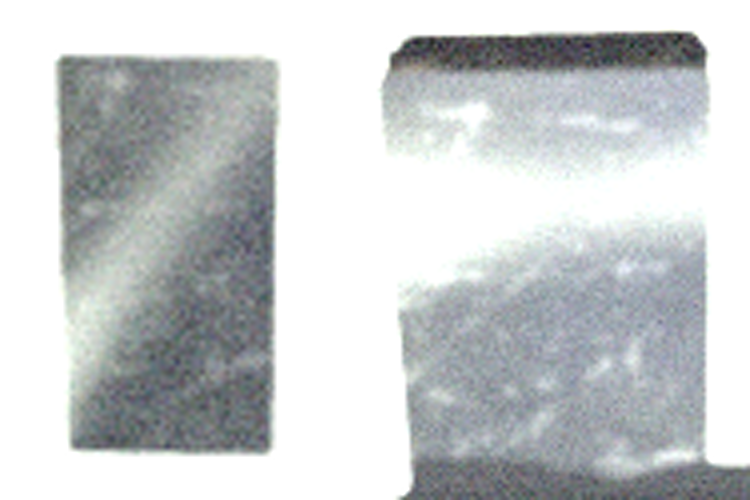

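Run:
```python
from h import *
g=lambda z,s,k:cv2.resize(np.clip(z.astype(float)*k,0,255).astype('u1'),s,interpolation=cv2.INTER_CUBIC)
a=cv2.imread('pics/w23raw.png')[95:208,218:290];b=cv2.imread('pics/w22.png')[120:270,245:352]
cv2.imwrite('pics/cmp2.png',np.hstack([g(a,(350,500),5),g(b,(400,500),2)]))
```

```text
(no output)
```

View pics/cmp2.png

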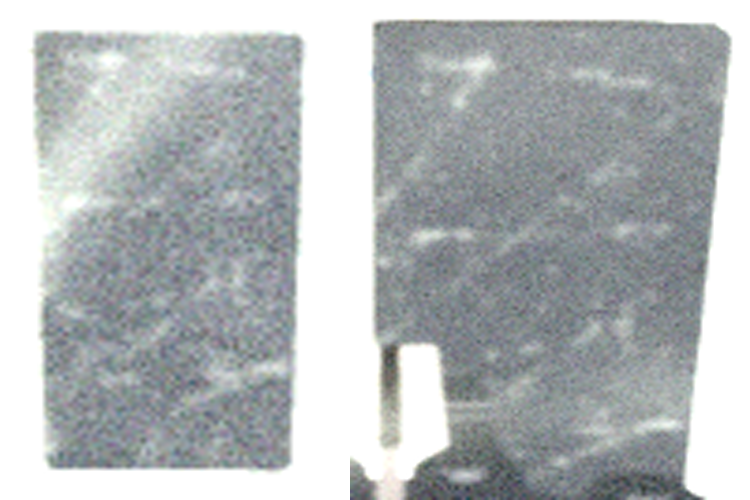

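Run:
```python
from h import *
g=lambda z,s,k:cv2.resize(np.clip(z.astype(float)*k,0,255).astype('u1'),s,interpolation=cv2.INTER_CUBIC)
a=cv2.imread('pics/w16.png')[100:180,60:160];b=cv2.imread('pics/w21.png')[110:210,50:175]
cv2.imwrite('pics/cmp3.png',np.vstack([np.hstack([g(a,(375,300),2),g(b,(375,300),1.3)]),np.hstack([g(cv2.imread('pics/w23raw.png')[100:180,60:160],(375,300),1),g(cv2.imread('pics/w20.png')[110:210,50:175],(375,300),.8)])]))
```

```text
(no output)
```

View pics/cmp3.png

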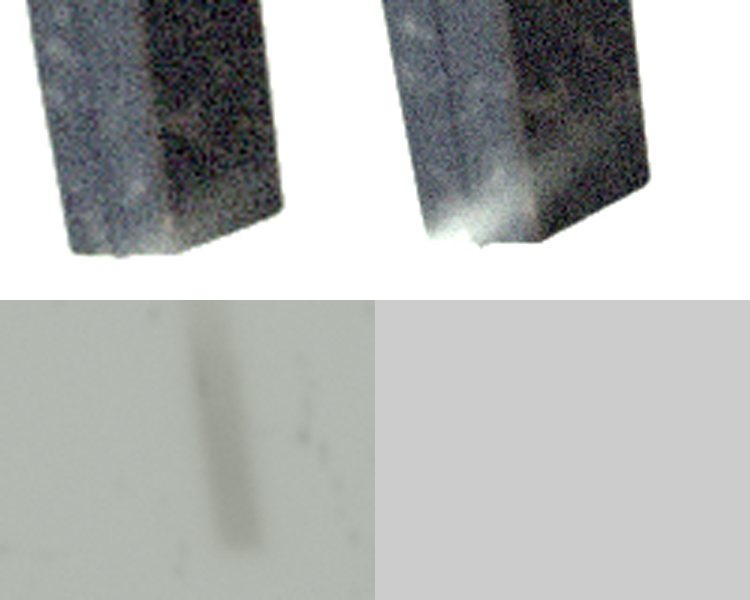

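Run:
```python
from h import *
np.set_printoptions(suppress=True,precision=2)
s=env.observe();c=cam('wrist',s);M=R.from_quat(s['eef_rot']).as_matrix()
m=(cv2.imread('pics/w23raw.png').max(2)<75).astype('u1')
cs,_=cv2.findContours(m[90:212,215:295],cv2.RETR_EXTERNAL,cv2.CHAIN_APPROX_NONE)
k=max(cs,key=cv2.contourArea)[:,0]+[215,90]
P=onz(c,k,24)[:,:2].astype('f4');print(cv2.minAreaRect(P))
q=onz(c,[[225,102],[281,102],[278,201],[228,201]],24);print(q)
ctr=np.r_[cv2.minAreaRect(P)[0],24];print(s['tcp_pos'],(ctr-s['tcp_pos'])@M, s['qpos'])
# holder features in same raw image for bed fit
cv2.imwrite('pics/w23z.png',cv2.resize(np.clip(cv2.imread('pics/w23raw.png')[200:330,190:340].astype(float)*1.3,0,255).astype('u1'),(750,650)[:2] if 0 else (690,598),interpolation=cv2.INTER_CUBIC))
```

```text
((551.768798828125, 172.00210571289062), (107.94525146484375, 58.976070404052734), 86.79169464111328)
[[526.91 226.43  24.  ]
 [584.34 223.28  24.  ]
 [577.79 116.49  24.  ]
 [521.3  119.66  24.  ]]
[552.15 145.27 183.36] [-26.53 159.37  -2.41] [ 0.2   0.43  1.84 -0.    0.86  0.26]
```

carry_out(
  increments=[
    [1, -14, 40, -2, 0],
    [1, -26, 85, -2, 0],
    [1, -26, 130, -2, 0],
    [1, -26, 160, -2, 0],
    [1, -26, 166, -2, 0],
    [1, -26, 166, -2, 0],
    [-1, -26, 166, -2, 0],
    [-1, -26, 166, -2, 0],
    [-1, -26, 166, -2, 0],
    [-1, -26, 166, -2, 0],
    [-1, -26, 166, -2, 0],
  ],
  newtons=40,
)

```text
clock: 18.6
tcp_pos: [551.4, 171.8, 17.2]
eef_rot: [0.485, -0.513, 0.514, -0.487]
contact_force: [-1.4, 0.7, 4.9]
width: 61.2
```

Run:
```python
from h import *
np.set_printoptions(suppress=True,precision=3)
s=env.observe();M=R.from_quat(s['eef_rot']).as_matrix();print(s['clock'],s['tcp_pos'],s['contact_force'],s['width'],M[:,2])
for q in ([556,172,125],[598,0,125],[598,-0.5,95],[598,-.5,82]): print(q,(np.array(q)-s['tcp_pos'])@M)
```

```text
18.6 [551.355 171.846  17.23 ] [-1.427  0.682  4.926] 61.16256810557186 [ 0.999 -0.054  0.003]
[556, 172, 125] [  -0.504 -107.757    4.923]
[598, 0, 125] [ 168.968 -107.772   56.18 ]
[598, -0.5, 95] [169.494 -77.773  56.126]
[598, -0.5, 82] [169.506 -64.773  56.09 ]
```

carry_out(
  increments=[
    [-1, 0, -40, 0, 0],
    [-1, 0, -80, 2, 0],
    [-1, 20, -108, 10, 0],
    [-1, 60, -108, 25, 0],
    [-1, 105, -108, 40, 0],
    [-1, 145, -108, 50, 0],
    [-1, 169.5, -108, 56, 0],
    [-1, 169.5, -95, 56, 0],
    [-1, 169.5, -85, 56, 0],
    [-1, 169.5, -85, 56, 0],
  ],
)

```text
clock: 19.6
tcp_pos: [595.9, 0.0, 99.3]
eef_rot: [-0.487, 0.514, -0.513, 0.486]
contact_force: [0.0, 1.0, -1.8]
width: 60.4
```

Run:
```python
from h import *
np.set_printoptions(suppress=True,precision=2)
s=env.observe();print(s['clock'],s['tcp_pos'],s['contact_force'],s['width'])
im=imaging.snapshot('wrist')[:,:,::-1]; b=imaging.snapshot('side')[:,:,::-1]
cv2.imwrite('pics/w24.png',np.hstack([cv2.resize(np.clip(im.astype(float)*1.7,0,255).astype('u1'),(400,300)),cv2.resize(np.clip(b[160:280,230:350].astype(float)*1.5,0,255).astype('u1'),(400,300),interpolation=cv2.INTER_CUBIC)]))
cv2.imwrite('pics/w24raw.png',im)
```

```text
19.6 [595.87   0.04  99.32] [ 0.03  0.99 -1.85] 60.41058789883868
```

View pics/w24.png

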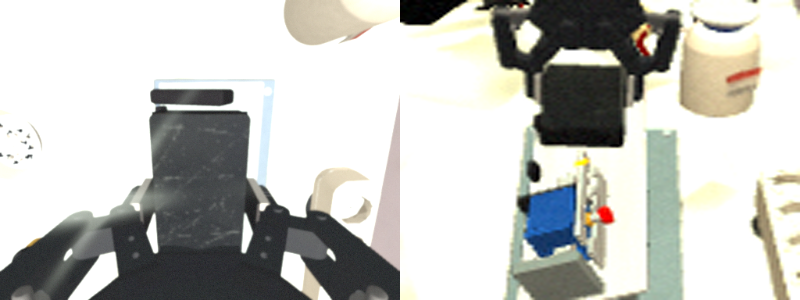

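Run:
```python
from h import *
im=cv2.imread('pics/w24raw.png')
z=np.clip(im[90:190,180:360].astype(float)*3,0,255).astype('u1')
cv2.imwrite('pics/w24z.png',cv2.resize(z,(720,400),interpolation=cv2.INTER_CUBIC))
```

```text
(no output)
```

View pics/w24z.png

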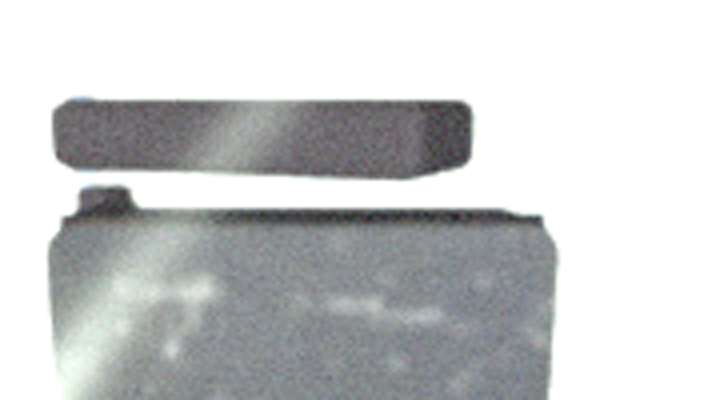

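Run:
```python
from bed import *
np.set_printoptions(suppress=True,precision=1)
s=env.observe();c=cam('wrist',s)
f=lambda x,y:[180+x/4-.4,90+y/4-.4]
M=bedR(np.radians(-2.83));o=np.array([566.57,-60.51,34])
for n,p,z in(('jawL',f(62,167),61.2),('jawR',f(410,179),87.4),('boxL',f(60,222),106),('boxR',f(545,222),106)):
    P=onz(c,[p],z)[0];print(n,P,'bed',(P-o)@M)
```

```text
jawL [562.9  60.3  61.2] bed [  2.7 120.5  28.7]
jawR [614.7  57.8  87.4] bed [ 60.8 120.5  30.6]
boxL [571.7  56.6 106. ] bed [ 29.9 117.2  65.5]
boxR [628.7  53.6 106. ] bed [ 81.5 117.   41.4]
```

carry_out(
  increments=[
    [-1, 0, 10, 0, 0],
    [-1, 0, 16, 0, 0],
    [-1, 0, 18, 0, 0],
    [-1, 0, 18, 0, 0],
  ],
)

```text
clock: 20.1
tcp_pos: [596.7, -0.5, 81.8]
eef_rot: [-0.487, 0.514, -0.513, 0.486]
contact_force: [-0.2, 0.6, -2.4]
width: 60.7
```

carry_out(
  increments=[
    [-1, 0, 1.5, 0, 0],
    [-1, 0, 2.5, 0, 0],
    [-1, 0, 2.5, 0, 0],
  ],
)

```text
clock: 20.4
tcp_pos: [597.0, -0.7, 79.8]
eef_rot: [0.486, -0.513, 0.513, -0.486]
contact_force: [0.3, -0.1, -1.0]
width: 60.2
```

carry_out(
  increments=[
    [0.5, 0, 0, 0, 0],
    [0.75, 0, 0, 0, 0],
    [0.75, 0, 0, 0, 0],
    [0.75, 0, -10, 0, 0],
    [0.75, 0, -40, 0, 0],
    [0.75, 0, -80, 0, 0],
    [0.75, 0, -100, 0, 0],
    [0.75, 0, -100, 0, 0],
  ],
)

```text
clock: 21.2
tcp_pos: [599.0, -0.8, 183.8]
eef_rot: [0.485, -0.512, 0.515, -0.488]
contact_force: [1.0, -0.8, -0.7]
width: 74.5
```

Run:
```python
from h import *
np.set_printoptions(suppress=True,precision=2)
s=env.observe();print(s['clock'],s['tcp_pos'],s['contact_force'],s['width'])
im=imaging.snapshot('wrist')[:,:,::-1]; b=imaging.snapshot('side')[:,:,::-1]
cv2.imwrite('pics/w25.png',np.hstack([cv2.resize(np.clip(im.astype(float)*2,0,255).astype('u1'),(400,300)),cv2.resize(np.clip(b[160:280,230:350].astype(float)*1.8,0,255).astype('u1'),(400,300),interpolation=cv2.INTER_CUBIC)]))
cv2.imwrite('pics/w25raw.png',im)
```

```text
21.2 [598.97  -0.8  183.83] [ 0.98 -0.77 -0.7 ] 74.53729656361017
```

View pics/w25.png

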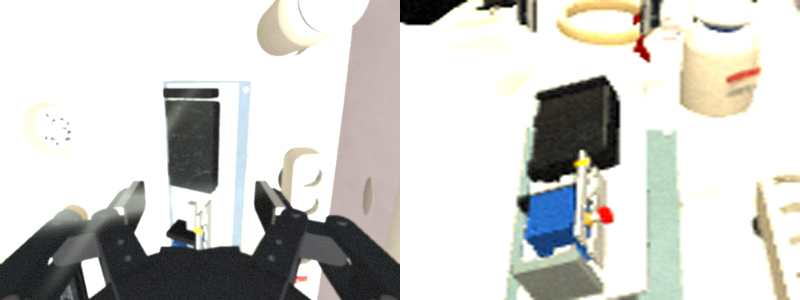

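Run:
```python
from bed import *
np.set_printoptions(suppress=True,precision=1)
im=cv2.imread('pics/w25raw.png')
z=np.clip(im[100:330,195:330].astype(float)*2.5,0,255).astype('u1')
cv2.imwrite('pics/w25z.png',cv2.resize(z,None,fx=2.6,fy=2.6,interpolation=cv2.INTER_CUBIC))
```

```text
(no output)
```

View pics/w25z.png

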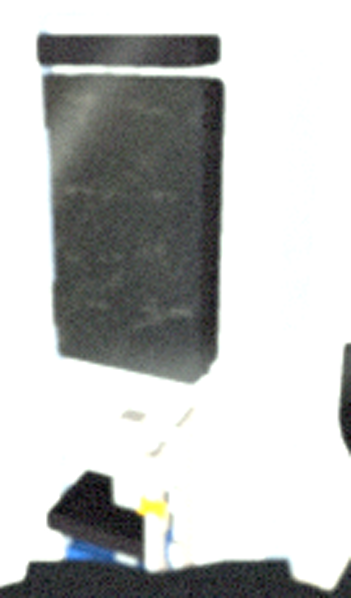

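Run:
```python
from bed import *
np.set_printoptions(suppress=True,precision=1)
s=env.observe();c=cam('wrist',s)
M=bedR(np.radians(-2.83));o=np.array([566.57,-60.51,34]);n=M[:,2]
f=lambda x,y:[195+x/2.6-.3,100+y/2.6-.3]
def bp(p,h): return (onplane(c,[p],o+n*h,n)[0]-o)@M
for nm,p,h in(('LL',f(46,75),24),('LR',f(203,80),24),('RL',f(58,355),24),('RR',f(195,382),24),('jL',f(42,63),30),('jR',f(190,66),30),('jR',f(218,64),30),('yellow',f(153,502),44),('padTL',f(48,520),40),('padT2',f(140,555),40),('padtop',f(95,472),40)):
    print(nm,bp(p,h))
```

```text
LL [ -0.9 116.2  24. ]
LR [ 59.3 115.8  24. ]
RL [-1.4  6.6 24. ]
RR [57.7  7.5 24. ]
jL [  1.6 120.7  30. ]
jR [ 57.2 120.5  30. ]
jR [ 66.5 121.3  30. ]
yellow [ 49.8 -32.9  44. ]
padTL [  0.6 -59.5  40. ]
padT2 [ 42.2 -61.8  40. ]
padtop [ 23.5 -30.4  40. ]
```

carry_out(
  increments=[
    [0.7, 40, 0, 0, 0],
    [0.55, 85, 0, -2, 0],
    [0.55, 130, 10, -4, 0],
    [0.55, 158, 30, -5, 0],
    [0.55, 158, 40, -5, 0],
    [0.55, 158, 40, -5, 0],
  ],
)

```text
clock: 21.9
tcp_pos: [581.8, -158.2, 137.4]
eef_rot: [-0.487, 0.515, -0.512, 0.485]
contact_force: [-0.1, 0.6, 0.8]
width: 66.2
```

Run:
```python
from h import *
np.set_printoptions(suppress=True,precision=3)
s=env.observe();print(s['clock'],s['tcp_pos'],s['contact_force'],s['width'],R.from_quat(s['eef_rot']).as_matrix()[:,2])
im=imaging.snapshot('wrist')[:,:,::-1]; b=imaging.snapshot('side')[:,:,::-1]
cv2.imwrite('pics/w26raw.png',im);cv2.imwrite('pics/s26raw.png',b)
cv2.imwrite('pics/w26z.png',cv2.resize(im[100:300,170:340],(680,800)[:2] if 0 else (510,600),interpolation=cv2.INTER_CUBIC))
```

```text
21.9 [ 581.764 -158.249  137.415] [-0.067  0.621  0.789] 66.21016857457533 [ 0.998 -0.056 -0.004]
```

View pics/w26raw.png

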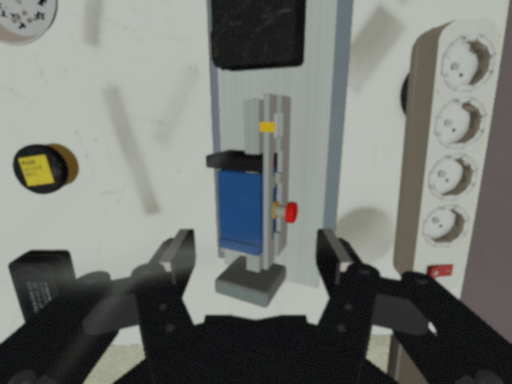

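View pics/w26z.png

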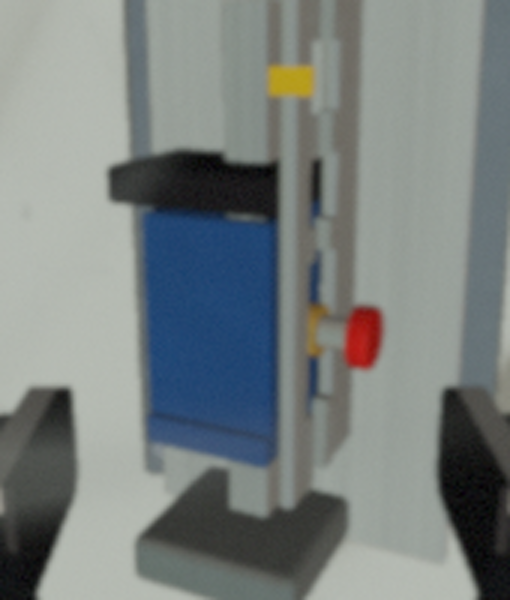

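Run:
```python
from bed import *
np.set_printoptions(suppress=True,precision=1)
s=env.observe();c=cam('wrist',s)
M=bedR(np.radians(-2.83));o=np.array([566.57,-60.51,34])
f=lambda x,y:[170+x/3-.3,100+y/3-.3]
def bp(p,ax,h): 
    n=M[:,ax];return (onplane(c,[p],o+n*h,n)[0]-o)@M
print('button z26',bp(f(372,335),2,26),'x68',bp(f(372,335),0,68))
print('yellow',bp(f(290,80),2,44))
print('back top',bp(f(148,448),2,46),bp(f(270,462),2,46))
print('pad front top',bp(f(135,152) ,2,40),'back', bp(f(112,203),2,40),bp(f(112,170),2,40))
print('tube front top',bp(f(150,212),2,44),bp(f(275,218),2,44))
print('block top',bp(f(140,545),2,46),bp(f(290,575),2,46),bp(f(345,500),2,46))
print('bar tip', bp(f(230,0),2,22))
P=M@np.array([68,-97,26.])+o; print(P,(P-s['tcp_pos'])@R.from_quat(s['eef_rot']).as_matrix())
P=M@np.array([14,-97,44.])+o; print(P,(P-s['tcp_pos'])@R.from_quat(s['eef_rot']).as_matrix())
```

```text
button z26 [ 67.5 -96.3  26. ] x68 [ 68.  -95.8  27.5]
yellow [ 53. -35.  44.]
back top [  14.4 -129.    46. ] [  49.2 -125.    46. ]
pad front top [ 10.6 -53.   40. ] back [  3.  -66.2  40. ] [  3.5 -57.9  40. ]
tube front top [ 16.7 -66.6  44. ] [ 49.5 -65.2  44. ]
block top [  10.4 -159.4   46. ] [  54.7 -155.3   46. ] [  68.5 -130.5   46. ]
bar tip [ 27.8 -17.5  22. ]
[ 612.4 -159.9   86.3] [ 1.  53.  29.3]
[ 555.9 -157.1   79.8] [  1.2  59.6 -27.2]
```

carry_out(
  increments=[
    [0.76, 0.5, 0, -0.5, 0],
    [0.76, 0.5, 25, -0.5, 0],
    [0.76, 0.5, 50, -0.5, 0],
    [0.76, 0.5, 63, -0.5, 0],
    [0.76, 0.5, 63, -0.5, 0],
    [0.76, 0.5, 63, -0.5, 0],
  ],
  newtons=25,
)

```text
clock: 22.6
tcp_pos: [583.4, -158.4, 77.5]
eef_rot: [0.486, -0.513, 0.513, -0.487]
contact_force: [-0.0, 0.6, -0.3]
width: 75.1
```

Run:
```python
from h import *
np.set_printoptions(suppress=True,precision=2)
s=env.observe();print(s['clock'],s['tcp_pos'],s['contact_force'],s['width'])
im=imaging.snapshot('wrist')[:,:,::-1]
cv2.imwrite('pics/w27.png',cv2.resize(im[60:350,110:400],(600,600),interpolation=cv2.INTER_CUBIC))
```

```text
22.6 [ 583.42 -158.43   77.5 ] [-0.03  0.59 -0.26] 75.07814475264462
```

View pics/w27.png

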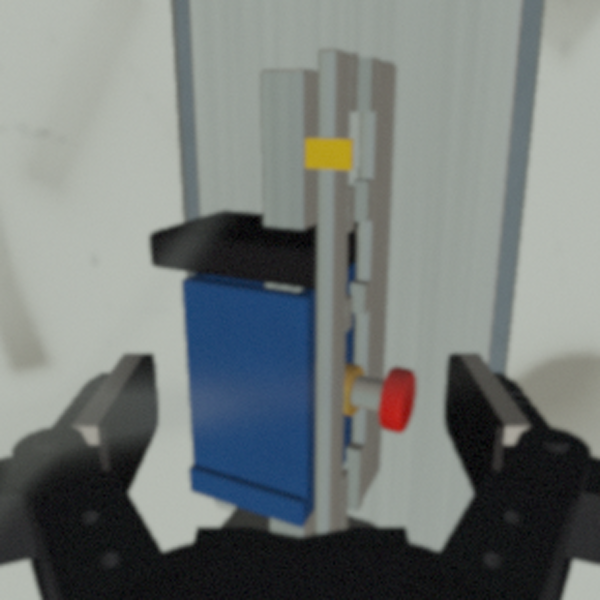

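carry_out(
  increments=[
    [0.76, 0, 0, -2.5, 0],
    [0.76, 0, 3, -2.5, 0],
    [0.76, 0, 3, -2.5, 0],
    [-1, 0, 3, -2.5, 0],
    [-1, 0, 3, -2.5, 0],
    [-1, 0, 3, -2.5, 0],
    [-1, 0, 3, -2.5, 0],
  ],
  newtons=25,
)

```text
clock: 23.35
tcp_pos: [579.8, -158.5, 74.2]
eef_rot: [-0.487, 0.514, -0.513, 0.486]
contact_force: [-6.3, -0.0, 12.0]
width: 50.1
```

Run:
```python
from h import *
np.set_printoptions(suppress=True,precision=2)
s=env.observe();print(s['clock'],s['tcp_pos'],s['contact_force'],s['width'])
im=imaging.snapshot('wrist')[:,:,::-1]
cv2.imwrite('pics/w28.png',cv2.resize(im[60:350,110:400],(600,600),interpolation=cv2.INTER_CUBIC))
```

```text
23.35 [ 579.8  -158.54   74.19] [-6.27 -0.03 12.02] 50.06156913111483
```

View pics/w28.png

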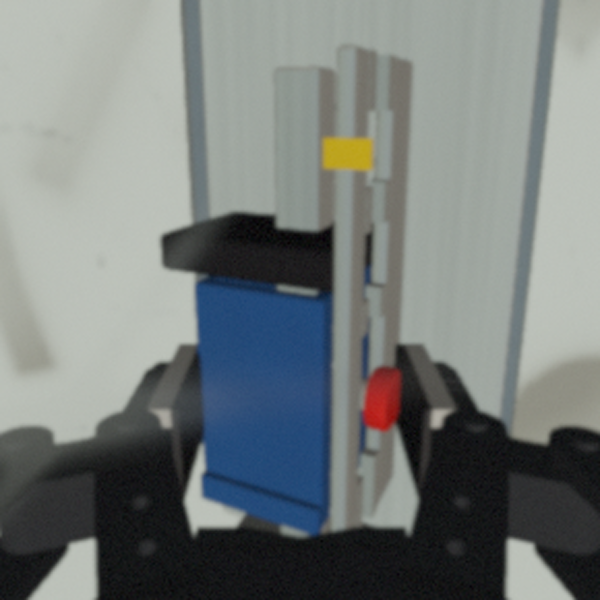

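carry_out(
  increments=[
    [-1, -6, 0, 0, 0],
    [-1, -13, 0, 0, 0],
    [-1, -20, 0, 0, 0],
    [-1, -27, 0, 0, 0],
    [-1, -34, 0, 0, 0],
    [-1, -41, 0, 0, 0],
    [-1, -47, 0, 0, 0],
    [-1, -51, 0, 0, 0],
    [-1, -51, 0, 0, 0],
  ],
)

```text
clock: 24.3
tcp_pos: [582.5, -107.1, 74.2]
eef_rot: [-0.487, 0.514, -0.513, 0.486]
contact_force: [-6.1, 2.6, 11.7]
width: 49.9
```

```bash
cat > look.py <<'E'
from h import *
import sys
np.set_printoptions(suppress=True,precision=2)
s=env.observe();print(s['clock'],s['tcp_pos'],s['contact_force'],s['width'])
im=imaging.snapshot('wrist')[:,:,::-1]
cv2.imwrite(sys.argv[1].replace('.png','raw.png'),im)
cv2.imwrite(sys.argv[1],cv2.resize(im[60:350,110:400],(600,600),interpolation=cv2.INTER_CUBIC))
E
python3 look.py pics/w29.png
```

```text
24.3 [ 582.46 -107.07   74.2 ] [-6.09  2.59 11.69] 49.93351362363692
```

View pics/w29.png

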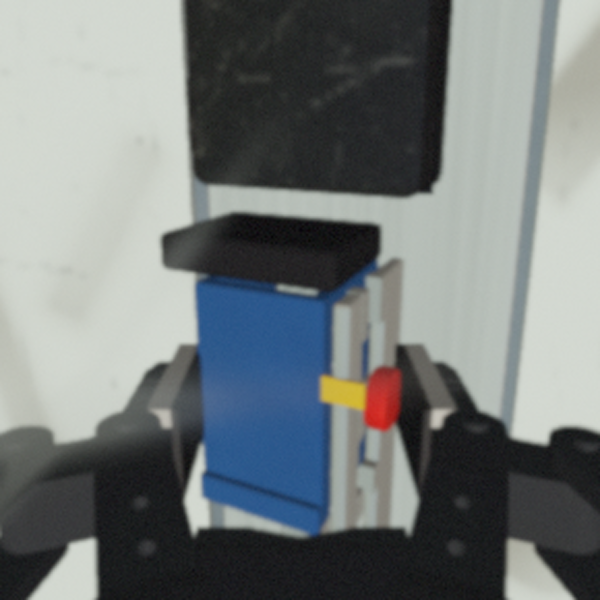

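carry_out(
  increments=[
    [0.7, 0, 0, 0, 0],
    [0.7, 0, 0, 0, 0],
    [0.7, 0, -15, 0, 0],
    [0.7, 0, -55, 0, 0],
    [-1, 20, -60, -5, 0],
    [-1, 45, -60, -10, 0],
    [-1, 45, -60, -10, 0],
    [-1, 45, -60, -10, 0],
  ],
)

```text
clock: 25.15
tcp_pos: [570.8, -152.4, 134.6]
eef_rot: [0.486, -0.514, 0.514, -0.486]
contact_force: [0.4, 0.5, 0.6]
width: 14.1
```

```bash
python3 look.py pics/w30.png
```

```text
25.15 [ 570.76 -152.41  134.55] [0.4  0.46 0.65] 14.060527632289075
```

View pics/w30raw.png

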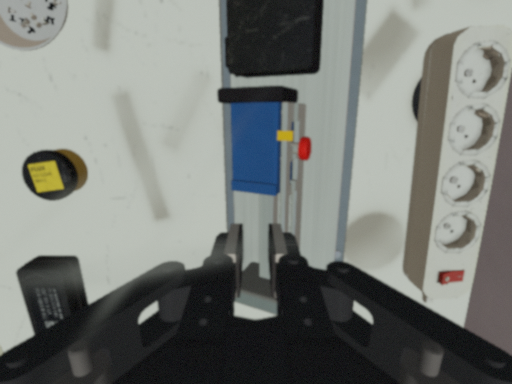

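Run:
```python
from bed import *
np.set_printoptions(suppress=True,precision=1)
s=env.observe();c=cam('wrist',s);T=R.from_quat(s['eef_rot']).as_matrix()
M=bedR(np.radians(-2.83));o=np.array([566.57,-60.51,34])
def bp(p,ax,h): 
    n=M[:,ax];return (onplane(c,[p],o+n*h,n)[0]-o)@M
print('back',bp([235,190],2,46),bp([278,194],2,46)); print('button',bp([308,148],2,26),'yellow',bp([285,136],2,44)); print('box R', bp([235,73],2,24),bp([310,73],2,24),'jaw front',bp([222,88],2,40),bp([297,90],2,40))
print('tcp bed',(np.array(s['tcp_pos'])-o)@bedR(np.radians(-2.83)), 'horiz frame', R.from_euler('z',2.83,degrees=True).as_matrix()@(np.array(s['tcp_pos'])-o))
```

```text
back [ 16.2 -74.6  46. ] [ 48.6 -73.6  46. ]
button [ 62.3 -45.   26. ] yellow [ 51.9 -35.9  44. ]
box R [ 6.3  5.7 24. ] [60.9  2.6 24. ] jaw front [ 4.8 -5.5 40. ] [57.4 -8.6 40. ]
tcp bed [ 50.3 -91.1  87.2] horiz frame [  8.8 -91.1 100.3]
```

carry_out(
  increments=[
    [-1, 0, 25, 0, 0],
    [-1, 0, 48, 0, 0],
    [-1, 0, 51, 0, 0],
    [-1, 0, 51, 0, 0],
    [-1, -3, 51, 0, 0],
    [-1, -6, 51, 0, 0],
    [-1, -9, 51, 0, 0],
    [-1, -11, 51, 0, 0],
    [-1, -12.5, 51, 0, 0],
    [-1, -12.5, 51, 0, 0],
  ],
)

```text
clock: 26.2
tcp_pos: [571.9, -139.4, 83.5]
eef_rot: [0.486, -0.513, 0.514, -0.487]
contact_force: [0.1, -1.7, 0.6]
width: -0.1
```

```bash
python3 look.py pics/w31.png
```

```text
26.2 [ 571.95 -139.37   83.49] [ 0.11 -1.66  0.59] -0.12650242657491334
```

View pics/w31.png

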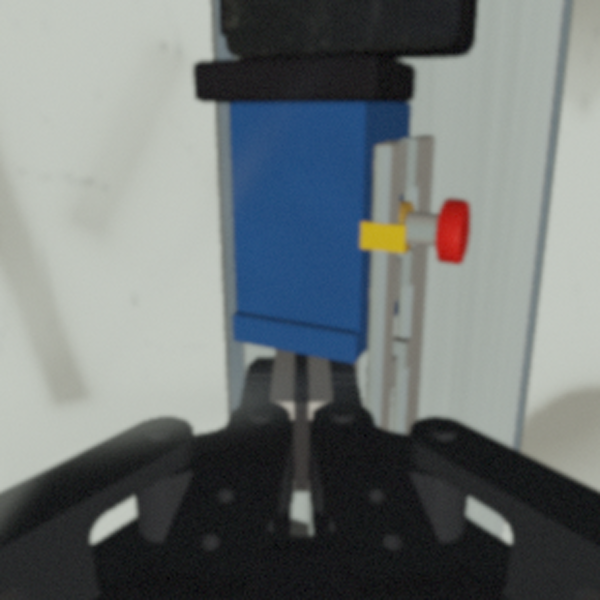

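```bash
cat > chk.py <<'E'
from bed import *
import sys
np.set_printoptions(suppress=True,precision=1)
s=env.observe();c=cam('wrist',s)
M=bedR(np.radians(-2.83));o=np.array([566.57,-60.51,34])
def bp(p,ax,h): 
    n=M[:,ax];return (onplane(c,[p],o+n*h,n)[0]-o)@M
if 1:
    im=cv2.imread(sys.argv[1]); b,g,r=[im[:,:,i].astype(int) for i in range(3)]
    m=((r>120)&(g<60)&(b<60)).astype('u1'); m[:, 380:]=0
    k=max(cv2.findContours(m,0,1)[0],key=cv2.contourArea)[:,0]; x0,y0=k.min(0);x1,y1=k.max(0);print('red',x0,y0,x1,y1)
    print('button outer end',bp([x1-2,(y0+y1)/2],2,26), 'max', bp([x1,(y0+y1)/2],2,26))
E
python3 chk.py pics/w31raw.png; python3 chk.py pics/w30raw.png;python3 - <<'E'
E
```

```text
red 322 157 335 185
button outer end [ 65.8 -37.   26. ] max [ 66.8 -36.9  26. ]
red 299 137 309 159
button outer end [ 52.2 -26.3  26. ] max [ 53.2 -26.3  26. ]
```

carry_out(
  increments=[
    [-1, -1, 0, 0, 0],
    [-1, -1.5, 0, 0, 0],
    [-1, -1.5, 0, 0, 0],
  ],
)

```text
clock: 26.55
tcp_pos: [571.6, -138.0, 82.8]
eef_rot: [0.486, -0.513, 0.513, -0.486]
contact_force: [0.6, -1.2, 0.9]
width: -0.1
```

carry_out(
  increments=[
    [-1, -0.7, 0, 0, 0],
    [-1, -1.2, 0, 0, 0],
    [-1, -1.2, 0, 0, 0],
  ],
)

```text
clock: 26.85
tcp_pos: [571.7, -136.9, 82.8]
eef_rot: [0.486, -0.513, 0.513, -0.486]
contact_force: [0.1, -3.7, 2.1]
width: 0.1
```

```bash
python3 look.py pics/w32.png; python3 chk.py pics/w32raw.png
```

```text
26.85 [ 571.67 -136.88   82.83] [ 0.13 -3.67  2.14] 0.12309863499216492
red 322 158 336 186
button outer end [ 65.9 -34.9  26. ] max [ 66.9 -34.9  26. ]
```

View pics/w32.png

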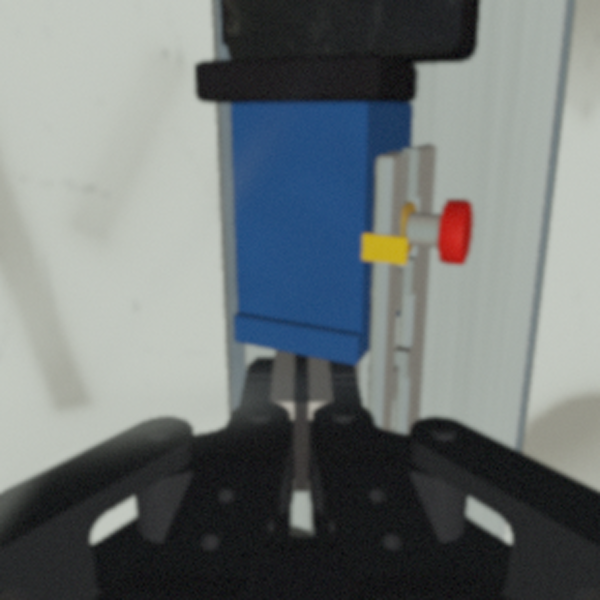

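carry_out(
  increments=[
    [-1, -1, 0, 0, 0],
    [-1, -1.5, 0, 0, 0],
    [-1, -1.5, 0, 0, 0],
  ],
)

```text
clock: 27.2
tcp_pos: [571.8, -135.9, 82.8]
eef_rot: [0.487, -0.513, 0.514, -0.486]
contact_force: [-1.2, -10.4, 0.9]
width: -0.1
```

carry_out(
  increments=[
    [-1, 4, 0, 0, 0],
    [-1, 8, 0, 0, 0],
    [-1, 8, -40, 0, 0],
    [-1, 0, -70, 0, 0],
    [-1, -40, -100, 0, 0],
    [-1, -70, -120, 0, 0],
    [-1, -70, -120, 0, 0],
  ],
)

```text
clock: 27.9
tcp_pos: [576.7, -62.7, 205.6]
eef_rot: [0.486, -0.512, 0.514, -0.488]
contact_force: [0.4, -1.3, -0.9]
width: -0.1
```

```bash
python3 look.py pics/w33.png; python3 chk.py pics/w33raw.png
python3 - <<'E'
from h import *
b=imaging.snapshot('side')[:,:,::-1]
cv2.imwrite('pics/s33.png',cv2.resize(b[175:305,245:330],(510,780)[:2] if 0 else (390,600),interpolation=cv2.INTER_CUBIC))
E
```

```text
27.9 [576.73 -62.68 205.61] [ 0.42 -1.28 -0.91] -0.08267136301212186
red 287 212 293 224
button outer end [ 63.3 -35.4  26. ] max [ 65.4 -35.1  26. ]
```

View pics/w33.png

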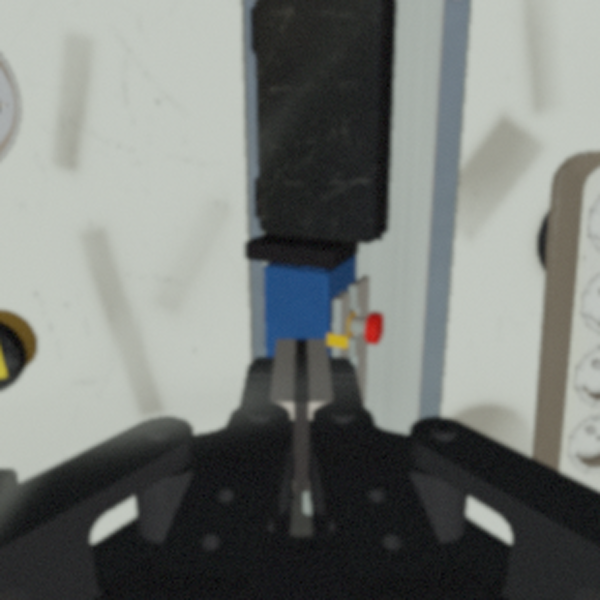

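View pics/s33.png

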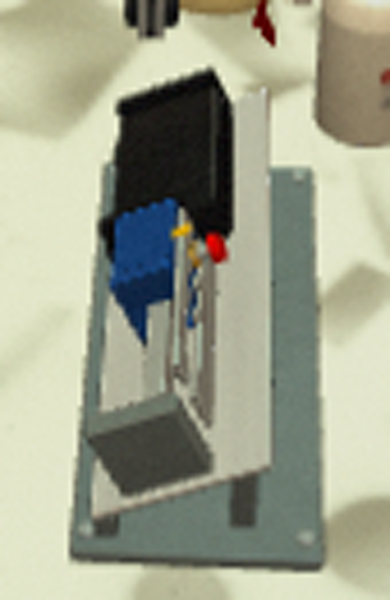

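carry_out(
  increments=[
    [1, 20, 20, 4, 0],
    [1, 33, 50, 7, 0],
    [1, 33, 66, 7, 0],
    [1, 33, 66, 7, 0],
    [1, 33, 66, 7, 0],
  ],
)

```text
clock: 28.5
tcp_pos: [580.1, -99.3, 136.2]
eef_rot: [-0.486, 0.514, -0.513, 0.486]
contact_force: [-0.1, -0.2, -0.1]
width: 72.2
```

```bash
python3 look.py pics/w34.png; python3 chk.py pics/w34raw.png
python3 - <<'E'
import cv2
cv2.imwrite('pics/w34z.png',cv2.resize(cv2.imread('pics/w34raw.png')[60:260,170:340],(510,600),interpolation=cv2.INTER_CUBIC))
E
```

```text
28.5 [580.13 -99.33 136.23] [-0.07 -0.24 -0.09] 72.20860141876301
red 293 198 302 216
button outer end [ 66.3 -34.4  26. ] max [ 67.8 -34.1  26. ]
```

View pics/w34z.png

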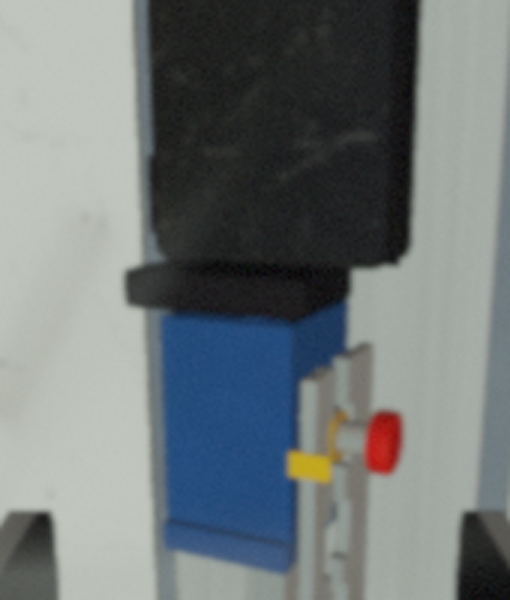

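carry_out(
  increments=[
    [1, -30, -40, 5, 0],
    [1, -70, -60, 12, 0],
    [1, -98, -60, 15, 0],
    [1, -98, -60, 15, 0],
    [1, -98, -60, 15, 0],
  ],
)

```text
clock: 29.05
tcp_pos: [601.2, -1.2, 197.8]
eef_rot: [0.486, -0.513, 0.513, -0.487]
contact_force: [0.1, -0.3, -0.0]
width: 85.5
```

```bash
python3 look.py pics/w35.png
python3 - <<'E'
import cv2,numpy as np
cv2.imwrite('pics/w35z.png',cv2.resize(np.clip(cv2.imread('pics/w35raw.png')[90:310,195:330]*2.0,0,255).astype('u1'),None,fx=2.6,fy=2.6,interpolation=cv2.INTER_CUBIC))
E
```

```text
29.05 [601.23  -1.18 197.78] [ 0.14 -0.26 -0.01] 85.5162341902997
```

View pics/w35z.png

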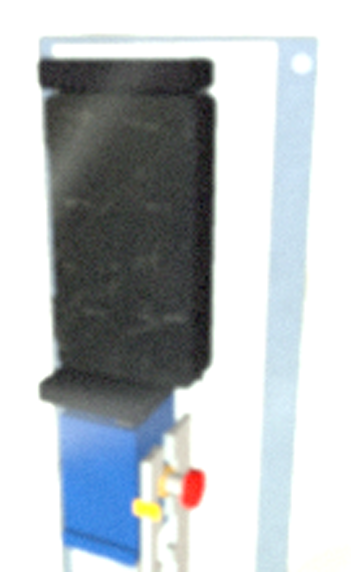

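Run:
```python
from station import env
print(env.finish_job()); print(env.observe()['clock'])
```

```text
the job is handed in; nothing more can be done
None
the job is handed in; nothing more can be done
```

I seated the enclosure in the holder and locked the jaw in the last hole, handing in at about 29 s. However, I could not confirm that the label side is up.

**Placement:** The enclosure lies flat on the bed with its long edge against the two stops and its left end by the fixed jaw. I released it there before touching the jaw.

**Lock:** I pinched the button in and slid the tube about 51 mm, past the first hole. I then let go and pushed the tube's rear flange until the button popped out at the yellow mark.

**Last checks:**
- **Button:** its outer end measured about 67 mm up the bed, where 68 mm is fully out. It was at about -34.5 mm along the bed; the last hole is at -35 mm.
- **Force:** pushing further raised the resistance from about 2 N to 10 N, which fits a locked jaw. The jaw also reaches the enclosure about there, so this check alone does not prove the lock.
- **Trapped:** the last wrist picture shows the enclosure between both jaws, with the gripper clear.

**What went wrong or disagreed:**
- **Label:** no camera view showed a white label on either large face. The face that was up at the start is up again, matched by its scratch marks, so "label side up" rests on the enclosure having started that way.
- **Dropped once:** I first tried to turn the enclosure over, thinking the label was underneath. It slipped from the fingers and landed on its long edge beside the holder. I picked it up, moved it and tipped it back flat.
- **Contact and bystanders:** during that attempt the enclosure also pushed lightly against the outside of the fixed jaw. I never touched the other things on the bench on purpose, but I did not re-measure them at the end.

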